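# Load and clamp a vibratory mill

### The job

Get the mill ready to run: try the white jars in the steel cradle until you find the one whose foot nests all the way down (stand any that does not fit back upright on the bench), and put every grinding cylinder into it. Then lift the lid off its hook and seat it on the jar, swing the clamp arm fully in over the lid, and with the red lever still open screw the orange wing nut down until the rubber pad just touches the lid's handle. Finally flip the red cam lever all the way down to lock it, and leave the other things on the bench alone.

Things in the scene. Friction and masses are not known exactly. Their poses are not given: they have to be found in the camera images.
- seat (a point): Centre of the floor of the mill's cradle bore, with the mill's axes (x away from the robot, z up). The mill: a fixed box, white with a blue top, 250 mm (x) by 220 mm (y), 70 mm high, turned up to 0.2 rad; this point is 35 mm nearer the robot than its centre and 76 mm above the bench. Cradle: steel ring 73 mm outside, bore 47 mm, 22 mm deep; top 98 mm above the bench.
- jar_a: One of three white grinding jars, alike from above, in any order on the robot's left: a head 62 mm in diameter, 46 mm tall, open on top (bore 51 mm, 40 mm deep), over a round foot 20 mm long, its lower edge bevelled 3 mm; 66 mm tall in all, 0.2 to 0.4 kg. Origin: centre of the foot's underside, z up.
- jar_b: Another of the three jars: see jar_a. Their feet differ, 43 to 56 mm in diameter. Only one fits the cradle: it sinks till the head's shoulder rests on the cradle top, foot's underside 2 mm above the point seat, rim 144 mm above the bench. A wrong one stays about 20 mm higher.
- jar_c: The third of the three jars: see jar_a and jar_b.
- cyl1: A steel grinding cylinder, 16 mm in diameter, 13 mm tall, 20 g, standing on the bench on the robot's right; two to four of the four are there, the others are absent. Two high fit under the lid, not three. Origin: centre of its underside, z its axis.
- cyl2: A steel grinding cylinder, 16 mm in diameter, 13 mm tall, 20 g, standing on the bench on the robot's right; two to four of the four are there, the others are absent. Two high fit under the lid, not three. Origin: centre of its underside, z its axis.
- cyl3: A steel grinding cylinder, 16 mm in diameter, 13 mm tall, 20 g, standing on the bench on the robot's right; two to four of the four are there, the others are absent. Two high fit under the lid, not three. Origin: centre of its underside, z its axis.
- cyl4: A steel grinding cylinder, 16 mm in diameter, 13 mm tall, 20 g, standing on the bench on the robot's right; two to four of the four are there, the others are absent. Two high fit under the lid, not three. Origin: centre of its underside, z its axis.
- lid: The jar's lid, hanging level on a hook. Steel disc 66 mm in diameter, 8 mm thick; below it a spigot 46 mm in diameter, 4 mm deep, that drops into the jar; on it a black bridge handle (two posts and a crossbar) 52 mm over all along y, 22 mm wide along x. 0.28 to 0.4 kg. Origin: centre of the disc's underside, z up; 140 mm above the bench as it hangs, 66 mm above the jar's origin when seated.
- lid_top (a point): Centre of the top of the lid's crossbar, 40 mm above the lid's origin; the clamp's pad presses here. The crossbar is 8 mm thick, the window below it 24 mm high and 38 mm wide along y. The handle's two outer end faces (52 mm apart) can be gripped from above; the disc's top is 32 mm below this point.
- hook_tip (a point): Upturned tip of the fixed hook: a level rod 7 mm thick, coming from a post towards the robot (this point's -x). The end rises 9 mm above the rod's top. The crossbar hangs across the rod, 22 to 30 mm from the tip; the post is 74 mm behind the tip, 16 mm thick, 178 mm high. Lift the lid 10 to 16 mm (more jams its disc on the rod), then draw it off along -x till the disc is past the tip.
- swing (a joint): The clamp arm's swing about an upright stud on the mill, 90 mm behind the cradle's axis (along the mill's x), rad. 0: against its stop, straight over the cradle; positive: swung away to the robot's right (anticlockwise from above), 1.95 at most, 1.5 to 1.85 at the start. Friction 0.12 N m; it stays where it is left.
- swing_axis (a point): A point on the arm's upright swing axis, 208 mm above the bench, at mid-height of the arm's strap. Its -x axis points along the arm, from the stud to the free end. The cam lever's hinge is level, along this point's y, and crosses the swing axis 14 mm above this point.
- strap_tab (a point): Top of the black tab at the arm's free end, 122 mm from the swing axis: the place to push the arm by. The tab is 30 mm long, 16 mm wide, 12 mm thick (underside 202 mm, top 214 mm above the bench).
- nut (a joint): Turn of the orange wing nut on the arm's spindle, rad; positive is clockwise from above and screws the pad down 1 mm per rad (the nut sinks with it). -1.7 to 0.5 at the start. With the lid seated, arm in and lever open, the pad just touches the lid at about 3.3. Friction 0.07 N m.
- nut_grip (a point): The place to grip the orange wing nut, on its upright axis, which is 90 mm from the arm's swing axis: a wing plate 40 mm long (this point's x), 9 mm thick (its y), 18 mm tall, its top 10 mm above and its underside 8 mm below this point.
- pad: The clamp's round rubber pad, 18 mm in diameter, below the wing nut; origin: centre of its underside. It is sprung: 4 N per mm that it is pushed up, 9 mm at most. Its height above lid_top is the gap: touching to within 1 mm is good.
- lever (a joint): Angle of the red-tipped cam lever on the stud, rad. 0: open, leaning 0.55 rad back from upright; 1.32: closed, 0.3 rad below level, pointing away from the arm's free end. Closing presses the arm and pad down 4 mm, so that a pad that just touched ends up pressing with about 14 N. It stays where it is left (self-locking, friction 0.15 N m).
- lever_tip (a point): Middle of the lever's red tip, 66 mm from its hinge; the tip is 26 mm long, 14 mm wide (along the hinge) and 12 mm thick.
- beaker: A bystander: glass beaker, 70 mm across, 90 mm tall. Leave it alone.
- wash_bottle: A bystander: white bottle with a red cap, 60 mm across, 160 mm tall. Leave it alone.
- brush: A bystander: a brush lying on the bench. Leave it alone.
- wrench: A bystander: a wrench lying on the bench. Leave it alone.
- jar_of_powder: A bystander: a closed jar with a blue cap, 56 mm across, 75 mm tall. Leave it alone.

How it is judged:
By the outcome, as a careful person would: the job done as asked, in the order asked, and still so for the second after the job is handed in, with the robot touching nothing.
Of cyl1, cyl2, cyl3, cyl4 only 2 to 4 are there at a start; the rules pass over those that are not, and their reading is None.
At some moment in a run one of cyl1, cyl2, cyl3, cyl4 may be knocked a few centimetres aside while the robot is not near it.
It also fails if it takes over 210 s, if anything falls off the work surface, if the arm or the gripper's body presses on something with over 40 N, if the wrist force passes 120 N, or if a joint passes its speed limit or range.

### The arm

A 7-joint arm with a two-finger parallel gripper is mounted at the origin on the work surface. World frame = base frame: x ahead of the robot, y to its left, z up, the work surface at z = 0. Lengths are in m, angles in rad, forces in N, time in s.
With the tool pointing down it reaches from about 0.4 to 0.85 m from the base axis. Payload 10.4 kg.
Tool frame: the origin (TCP) lies on the centre line of the jaws, within the pads' length; the fingertips stand 11 mm ahead of it and the grasp point (between the pads) lies 8 mm behind it (tip_reach is the distance from the TCP to the fingertips, in m); z points along the fingers, y is the line along which they close (so a half turn about z gives the same grasp; the last joint's range is limited). The gripper opens to 85 mm and grips with 20 to 120 N. Pads are 22 mm wide; open, the fingers measure 114 mm over their backs; the gripper's body (76 mm by 85 mm) begins 54 mm behind the grasp point. The pads swing forward as they close: fully open they stand 13 mm farther back than shut.
Start: joints at [1.324, 0.332, -0.065, 1.46, 0.022, 1.35, -0.088], TCP at [0.139, -0.609, 0.242] pointing down, gripper open.
Joint ranges: [-2.6, 2.6], [-0.5, 2.12], [-1.47, 1.34], [0.16, 2.42], [-1.27, 4.41], [0.06, 2.06], [-2.6, 2.6]. Speed limits (rad/s): [2.22, 2.22, 2.79, 2.79, 3.14, 3.14, 3.14].

### API

Orientations are given as a unit quaternion [x, y, z, w].
In Python, from workcell import get_obs, camera, hand_in, tip_reach gives the robot as it stands. The module is installed in compiled form; this text tells all that it offers.
- The arm moves only by the tool move_arm, never from a script. Its argument "plan" is a list of rows, each an object with "delta_pos": the shift along the tool's x, y, z in m, a list of three; "turn": the turn, a rotation vector about the tool's x, y, z in rad, a list of three; "fingers": the closure, from 0 (fully open) to 1 (shut). A call has 1 to 12 rows; each row is the pose to reach, as a shift and turn from the pose commanded when the call began, along the tool's axes at that moment; what a row does not reach only later rows make up. A row lasts 1/8 s, in which the tool goes at most 62.5 mm and 10.7 degrees, less where a joint would pass 70% of its speed; a pose out of reach is approached as far as the arm can. A call with a gripper value outside its range is refused whole. The fingers move at their own pace and stop on an object; "force" is the grip in N (left out, the last holds). Time passes only in rows, so rows that repeat a pose let the fingers close. It gives the time, the measured TCP pose, the force, the opening and the grip force at its end, in the units of the state.
- get_obs(): the state, without advancing time (a new reading comes with each control period).
- camera(name): name is "side" or "top"; returns a dict with "color" (384x512x3 uint8, red, green, blue), "range_z" (384x512 float32, m along the optical axis (not along the pixel's ray), 0 where there is no reading), "fx", "fy", "cx", "cy" (pixels), "R" (3x3) and "t" (3): a world point X has camera coordinates R X + t. Camera axes: x right, y down, z forward; pixel columns grow to the right and rows downward; lengths in m; the calibration is good to about 2 mm. A picture is of the moment at which its call begins.
- hand_in(): hands the job in; it is judged then, once.
The state is a dict: "clock": time; "joint_pos": joint angles; "joint_velocities": joint speeds; "tau": joint torques, N m; "position": TCP position; "ee_rot": TCP orientation; "ft_force": force on the tool from outside, world axes, zero at the start; "torque": the same for the moment, N m; "grip_width": opening from 0.0 (shut) to 1.0 (fully open); "grasp_force": force on a finger pad.
Only numpy, scipy, OpenCV 4.12 (cv2) and the standard library are available. Lean on these libraries where they do the work, as an engineer would, in place of code of your own. Each camera call takes 0.05 s, during which the arm holds its last target. There are 200 camera calls.

## Working session

There is one attempt and no reset: what is moved stays moved. The work goes in short steps, Python scripts to look and compute and a tool call to move; the robot and the scene stay as the last step left them, time stands still between calls to the robot, and variables do not carry over. Pictures are saved under pics/ and viewed, at most 14 in all, crops included, and the job is handed in when it is done.

Besides the shell and the picture viewer there is one more tool, called by a JSON object that holds its "name" and its "arguments". move_arm: Moves the arm, as the interface text tells. Its arguments: {"type":"object","properties":{"plan":{"type":"array","items":{"type":"object","properties":{"delta_pos":{"type":"array","items":{"type":"number"}},"turn":{"type":"array","items":{"type":"number"}},"fingers":{"type":"number"}}}},"force":{"type":"number"}},"required":["plan"]}

```bash
mkdir -p pics; cat > h.py <<'E'
import numpy as np, cv2
from workcell import get_obs, camera, hand_in, tip_reach
from scipy.spatial.transform import Rotation as Ro
def pts(c):
    z=c["range_z"]; v,u=np.mgrid[:z.shape[0],:z.shape[1]]
    P=np.stack([(u-c["cx"])/c["fx"]*z,(v-c["cy"])/c["fy"]*z,z],-1)
    W=(P-c["t"])@c["R"]; W[z==0]=np.nan
    return W
def proj(c,X):
    p=np.asarray(c["R"])@np.asarray(X)+c["t"]; return p[0]/p[2]*c["fx"]+c["cx"],p[1]/p[2]*c["fy"]+c["cy"]
def ray(c,u,v,z):
    d=np.array([(u-c["cx"])/c["fx"],(v-c["cy"])/c["fy"],1])@c["R"]; o=-np.asarray(c["t"])@c["R"]
    return o+d*(z-o[2])/d[2]
def save(c,n,box=None,s=1):
    im=c["color"][:,:,::-1]
    if box: im=im[box[1]:box[3],box[0]:box[2]]
    cv2.imwrite(f"pics/{n}.png",cv2.resize(im,None,fx=s,fy=s,interpolation=cv2.INTER_CUBIC))
E
python3 - <<'E'
from h import *
o=get_obs(); print(o,tip_reach)
for n in("top","side"):
    c=camera(n); save(c,n+"0",s=1.5); np.save(n+"0.npy",c,allow_pickle=True)
    print(n,c["fx"],c["R"],c["t"],-np.asarray(c["t"])@c["R"])
E
```

```text
{'clock': 0.0, 'joint_pos': array([ 1.32439026,  0.33288814, -0.06474506,  1.46096688,  0.02157305,
        1.34990623, -0.08849262]), 'joint_velocities': array([-0.00028159,  0.00105642,  0.00040486, -0.0006752 , -0.00181945,
       -0.00042815,  0.00072992]), 'tau': array([-1.48836352e-03, -6.25450587e+01,  4.81970957e-02, -3.91607845e+01,
        1.61367684e-02,  9.84110346e-03,  6.80184758e-05]), 'position': array([ 0.13865976, -0.6090395 ,  0.24149367]), 'ee_rot': array([ 9.93741454e-01,  1.11702188e-01, -9.64463257e-05, -7.30840347e-04]), 'ft_force': array([-0.58237106,  0.07253785,  0.42600431]), 'torque': array([ 0.00947034, -0.00594995,  0.02395351]), 'grasp_force': 0.0, 'grip_width': 1.0008541080850262} 0.011
top 458.56473226205725 [[-0.00917426 -0.9998067   0.01738951]
 [-0.98335678  0.00586493 -0.18159034]
 [ 0.18145325 -0.01876605 -0.9832205 ]] [-0.01256745  0.54785898  1.6287607 ] [0.24308162 0.01478723 1.70113536]
side 465.07690995330717 [[-0.67846247 -0.73460788 -0.00631997]
 [-0.5221741   0.48828037 -0.69922564]
 [ 0.51674258 -0.47109823 -0.71487311]] [0.37819527 0.39663102 1.0888876 ] [-0.09897285  0.5971311   1.05814122]
```

View pics/top0.png

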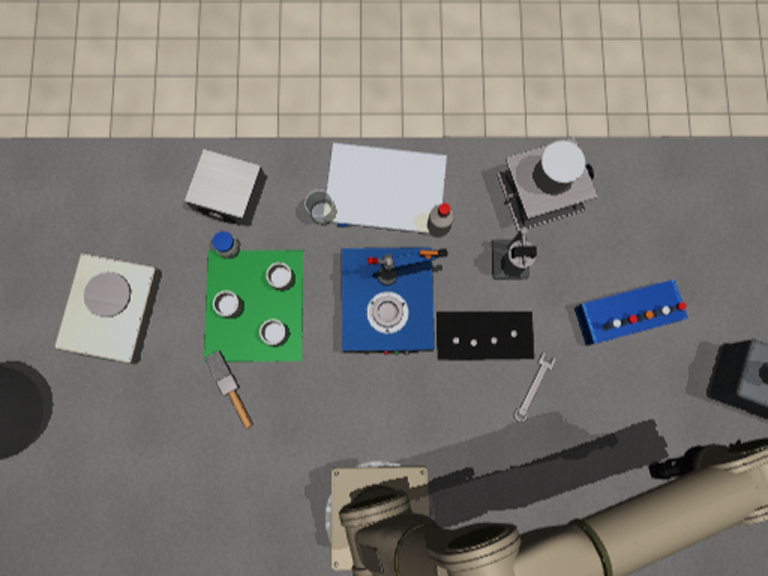

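View pics/side0.png

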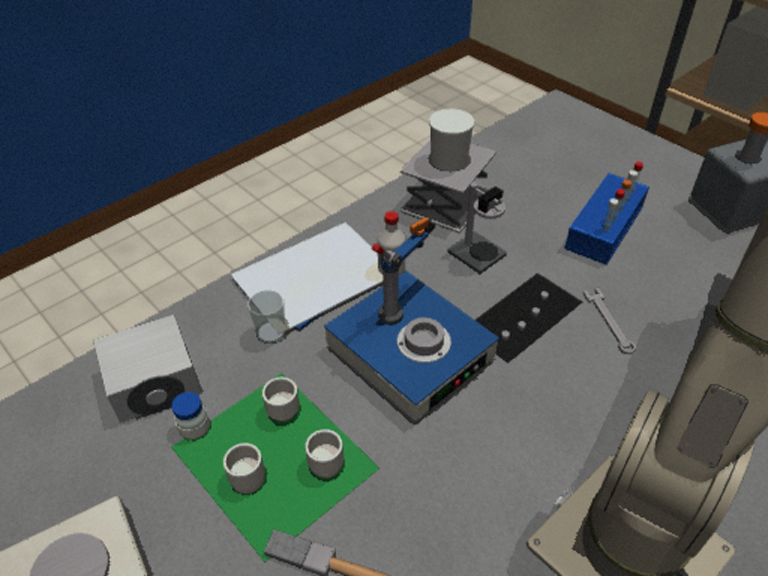

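The top view shows, in the 1.5x picture, three jars at (227,304), (280,276) and (273,333), the cradle at (388,313), four cylinders near (456–514,340), the lid at (521,253), and the arm swung right from the stud at (388,270). The side view confirms the layout. I'll measure these next.

```bash
python3 - <<'E'
from h import *
T=np.load("top0.npy",allow_pickle=True).item(); S=np.load("side0.npy",allow_pickle=True).item()
W=pts(T); V=pts(S); col=T["color"].astype(int)
def box(W,x0,x1,y0,y1,z0,z1): return (W[...,0]>x0)&(W[...,0]<x1)&(W[...,1]>y0)&(W[...,1]<y1)&(W[...,2]>z0)&(W[...,2]<z1)
def blobs(m,a=15):
    n,l,s,cn=cv2.connectedComponentsWithStats(m.astype(np.uint8)); return [(l==i,cn[i],s[i]) for i in range(1,n) if s[i][4]>=a]
for nm,c,w in(("top",T,W),("side",S,V)):
  print(nm)
  m=box(w,.25,.75,.15,.6,.058,.072)
  for b,cn,s in blobs(m,20):
    k=cv2.findContours(b.astype(np.uint8),cv2.RETR_EXTERNAL,cv2.CHAIN_APPROX_NONE)[0][0][:,0]
    p=np.array([ray(c,u,v,.066) for u,v in k]); (x,y),r=cv2.minEnclosingCircle(p[:,:2].astype(np.float32)); print("jar",x,y,r,s[4],np.median(w[b],0))
  m=box(w,.2,.6,-.4,-.08,.008,.03)
  for b,cn,s in blobs(m,6): print("cyl",ray(c,*cn,.013),s[4],np.median(w[b],0))
  cc=c["color"].astype(int); m=(cc[...,2]>cc[...,0]+40)&box(w,.25,.75,-.2,.2,.06,.08)
  k=np.argwhere(m)[:,::-1]; p=np.array([ray(c,u,v,.07)[:2] for u,v in k],np.float32); print("mill",cv2.minAreaRect(p))
  m=box(w,.3,.6,-.1,.12,.09,.105)
  for b,cn,s in blobs(m,15):
    p=np.array([ray(c,u,v,.098)[:2] for u,v in np.argwhere(b)[:,::-1]],np.float32);print("ring",cv2.minEnclosingCircle(p),p.mean(0),s[4],np.median(w[b],0))
  m=box(w,.4,.75,-.15,.1,.19,.3); q=w[m]; print("arm",len(q),q.min(0),q.max(0))
  orr=(cc[...,0]>150)&(cc[...,1]>50)&(cc[...,1]<150)&(cc[...,2]<70)&m
  print("nut",np.nanmean(w[orr],0),np.argwhere(orr)[:,::-1].mean(0),orr.sum())
  red=(cc[...,0]>130)&(cc[...,1]<60)&(cc[...,2]<60)&m
  print("red",np.nanmean(w[red],0),np.argwhere(red)[:,::-1].mean(0),red.sum())
  m=box(w,.4,.8,-.45,-.2,.1,.2); q=w[m]; print("lid area",len(q))
  for z0,z1 in((.135,.155),(.155,.172),(.174,.19)):
    q=w[box(w,.4,.8,-.45,-.2,z0,z1)]; 
    if len(q): print(z0,len(q),q.min(0),q.max(0),q.mean(0))
save(T,"topc",(215,145,375,240),5)
save(S,"sidec",(225,120,345,240),5)
E
```

```text
top
jar 0.6456629633903503 0.37123674154281616 0.02212861366569996 26 [0.63896271 0.36981153 0.06690822]
jar 0.5700778365135193 0.24047087132930756 0.032123319804668427 70 [0.57149354 0.24267921 0.06303861]
jar 0.5017783641815186 0.3663104772567749 0.03141673654317856 70 [0.50443799 0.36671625 0.06403719]
jar 0.43216508626937866 0.2522614002227783 0.031908996403217316 67 [0.4302061  0.26199043 0.06485554]
cyl [ 0.58482816 -0.33338461  0.013     ] 137 [ 0.58378607 -0.33308307  0.01246867]
cyl [ 0.42967581 -0.33423418  0.013     ] 12 [ 0.42858935 -0.33392186  0.01202897]
cyl [ 0.41510649 -0.18992816  0.013     ] 16 [ 0.41482849 -0.18977148  0.01308498]
cyl [ 0.40825722 -0.23423621  0.013     ] 11 [ 0.40703911 -0.23355099  0.01248576]
cyl [ 0.41255713 -0.2841468   0.013     ] 8 [ 0.41367552 -0.28489541  0.01178778]
cyl [ 0.29929897 -0.3809144   0.013     ] 12 [ 0.29961582 -0.38092476  0.00994725]
cyl [ 0.26731092 -0.36013264  0.013     ] 6 [ 0.2673359  -0.35971169  0.01176959]
mill ((0.5122655630111694, -0.02228134125471115), (0.24856232106685638, 0.21724385023117065), 0.118797376751899
[... 2153 characters left out ...]
, 0.03969067707657814) [ 0.47699118 -0.016068  ] 288 [ 0.47880863 -0.01620228  0.09626427]
arm 552 [ 0.55073453 -0.14954925  0.19011493] [0.60192616 0.02677679 0.27888967]
nut [ 0.58614127 -0.10654958  0.23955056] [279.34615385 148.5       ] 26
red [0.56106087 0.022079   0.27679303] [250.27272727 164.27272727] 11
lid area 1291
0.135 296 [ 0.5708449  -0.44220312  0.13501407] [ 0.79977954 -0.29587737  0.15490947] [ 0.65804128 -0.34738613  0.14598283]
0.155 161 [ 0.57676105 -0.44040076  0.15504077] [ 0.7985215  -0.30540088  0.17184678] [ 0.69401113 -0.36013627  0.16424198]
0.174 203 [ 0.57470338 -0.44224941  0.17418122] [ 0.79980321 -0.30498698  0.18984218] [ 0.68101862 -0.35964359  0.17968646]
```

View pics/topc.png

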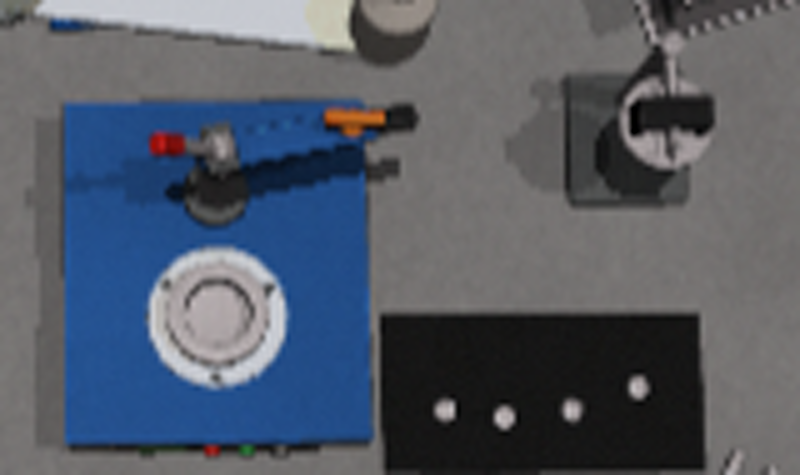

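View pics/sidec.png

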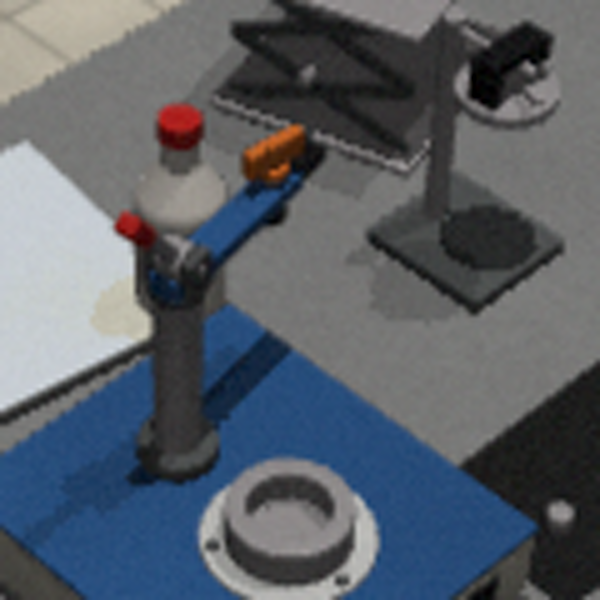

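```bash
python3 - <<'E'
from h import *
S=np.load("side0.npy",allow_pickle=True).item()
J=[(.5706,.2422),(.5021,.3675),(.4328,.2550)]
ims=[]
for x,y in J:
    u,v=proj(S,(x,y,.03)); u,v=int(u),int(v)
    im=S["color"][v-30:v+30,u-25:u+25,::-1]; ims.append(cv2.resize(np.clip(im.astype(float)*1.6,0,255).astype(np.uint8),None,fx=5.2,fy=5.2,interpolation=cv2.INTER_NEAREST))
cv2.imwrite("pics/jars.png",np.hstack(ims))
E
```

```text
(no output)
```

View pics/jars.png

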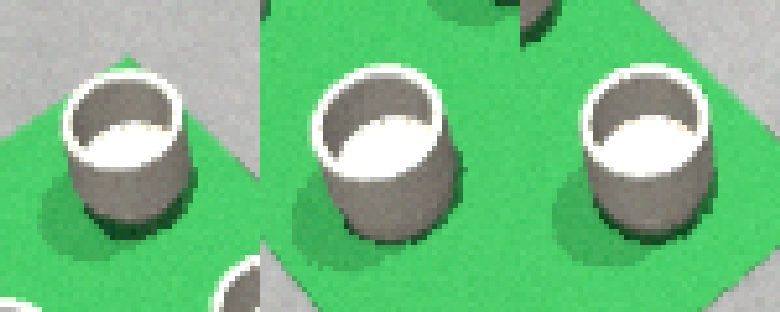

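The side crop shows dark undercut below jar A, the left one at (0.571,0.242), little below the right one and none below the middle one. Jar A has the smallest foot, so I'll try it first.

{"name": "move_arm", "arguments": {"plan": [{"delta_pos":[0.391,-0.228,-0.06],"turn":[0,0,0.224],"fingers":0},{"delta_pos":[0.391,-0.228,-0.06],"turn":[0,0,0.224],"fingers":0},{"delta_pos":[0.391,-0.228,-0.06],"turn":[0,0,0.224],"fingers":0},{"delta_pos":[0.391,-0.228,-0.06],"turn":[0,0,0.224],"fingers":0},{"delta_pos":[0.391,-0.228,-0.06],"turn":[0,0,0.224],"fingers":0},{"delta_pos":[0.391,-0.228,-0.06],"turn":[0,0,0.224],"fingers":0},{"delta_pos":[0.391,-0.228,-0.06],"turn":[0,0,0.224],"fingers":0},{"delta_pos":[0.391,-0.228,-0.06],"turn":[0,0,0.224],"fingers":0},{"delta_pos":[0.391,-0.228,-0.06],"turn":[0,0,0.224],"fingers":0},{"delta_pos":[0.391,-0.228,-0.06],"turn":[0,0,0.224],"fingers":0}]}}

```text
clock: 1.35
position: [0.4683, -0.3016, 0.3019]
ee_rot: [1.0, -0.001, -0.001, 0.0]
ft_force: [-0.6, -0.8, 0.5]
grip_width: 1.0
grasp_force: 0.0
```

{"name": "move_arm", "arguments": {"plan": [{"delta_pos":[0,-0.03,-0.04],"fingers":0},{"delta_pos":[0.102,-0.544,-0.04],"fingers":0},{"delta_pos":[0.102,-0.544,-0.04],"fingers":0},{"delta_pos":[0.102,-0.544,-0.04],"fingers":0},{"delta_pos":[0.102,-0.544,-0.04],"fingers":0},{"delta_pos":[0.102,-0.544,-0.04],"fingers":0},{"delta_pos":[0.102,-0.544,-0.04],"fingers":0},{"delta_pos":[0.102,-0.544,-0.04],"fingers":0},{"delta_pos":[0.102,-0.544,-0.04],"fingers":0},{"delta_pos":[0.102,-0.544,-0.04],"fingers":0},{"delta_pos":[0.102,-0.544,-0.04],"fingers":0},{"delta_pos":[0.102,-0.544,-0.04],"fingers":0}]}}

```text
validation failed for argument at $.pl...
```

```bash
python3 - <<'E'
from h import *
o=get_obs(); print(o["position"],o["ee_rot"],o["joint_pos"])
for n in("top","side"):
    c=camera(n);u,v=proj(c,o["position"]);print(n,u,v)
    u,v=int(u),int(v);save(c,n+"g",(max(0,u-50),max(0,v-50),u+50,v+50),5)
a,b=[cv2.imread(f"pics/{n}g.png") for n in("top","side")]
h=min(a.shape[0],b.shape[0]);cv2.imwrite("pics/g.png",cv2.resize(np.hstack([a[:h],b[:h]]),None,fx=.8,fy=.8))
E
```

```text
[ 0.46825643 -0.30155026  0.30185645] [ 9.99999364e-01 -9.94848635e-04 -5.27987993e-04  6.14120020e-05] [ 0.79182877  0.17762775 -0.34559818  1.53543118  0.06098484  1.43997524
 -1.12955054]
top 349.87004865088045 199.96059625323207
side 362.019706225732 119.42068593039467
```

View pics/g.png

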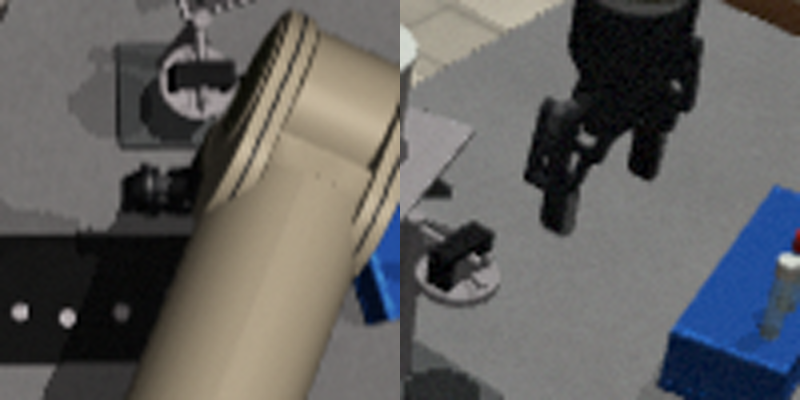

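The first move was refused, most likely because the rows had no turn. The picture shows the open gripper, pointing down, beside the lid hook.

{"name": "move_arm", "arguments": {"plan": [{"delta_pos":[0,-0.03,-0.04],"turn":[0,0,0],"fingers":0},{"delta_pos":[0.102,-0.544,-0.04],"turn":[0,0,0],"fingers":0},{"delta_pos":[0.102,-0.544,-0.04],"turn":[0,0,0],"fingers":0},{"delta_pos":[0.102,-0.544,-0.04],"turn":[0,0,0],"fingers":0},{"delta_pos":[0.102,-0.544,-0.04],"turn":[0,0,0],"fingers":0},{"delta_pos":[0.102,-0.544,-0.04],"turn":[0,0,0],"fingers":0},{"delta_pos":[0.102,-0.544,-0.04],"turn":[0,0,0],"fingers":0},{"delta_pos":[0.102,-0.544,-0.04],"turn":[0,0,0],"fingers":0},{"delta_pos":[0.102,-0.544,-0.04],"turn":[0,0,0],"fingers":0},{"delta_pos":[0.102,-0.544,-0.04],"turn":[0,0,0],"fingers":0},{"delta_pos":[0.102,-0.544,-0.04],"turn":[0,0,0],"fingers":0},{"delta_pos":[0.102,-0.544,-0.04],"turn":[0,0,0],"fingers":0}]}}

```text
clock: 2.95
position: [0.572, 0.2419, 0.3422]
ee_rot: [1.0, -0.001, 0.0, 0.001]
ft_force: [0.1, -1.0, 0.2]
grip_width: 0.998
grasp_force: 0.0
```

{"name": "move_arm", "arguments": {"plan": [{"delta_pos":[0,0,0.294],"turn":[0,0,0],"fingers":0},{"delta_pos":[0,0,0.294],"turn":[0,0,0],"fingers":0},{"delta_pos":[0,0,0.294],"turn":[0,0,0],"fingers":0},{"delta_pos":[0,0,0.294],"turn":[0,0,0],"fingers":0},{"delta_pos":[0,0,0.294],"turn":[0,0,0],"fingers":0},{"delta_pos":[0,0,0.294],"turn":[0,0,0],"fingers":0},{"delta_pos":[0,0,0.294],"turn":[0,0,0],"fingers":1},{"delta_pos":[0,0,0.294],"turn":[0,0,0],"fingers":1},{"delta_pos":[0,0,0.294],"turn":[0,0,0],"fingers":1},{"delta_pos":[0,0,0.294],"turn":[0,0,0],"fingers":1},{"delta_pos":[0,0,0.294],"turn":[0,0,0],"fingers":1}], "force": 40}}

```text
clock: 4.32
position: [0.5734, 0.2436, 0.0516]
ee_rot: [1.0, -0.001, 0.002, -0.0]
ft_force: [-1.2, -2.1, 4.9]
grip_width: 0.721
grasp_force: 42.8
```

{"name": "move_arm", "arguments": {"plan": [{"delta_pos":[0,0,-0.06],"turn":[0,0,0],"fingers":1},{"delta_pos":[0,0,-0.12],"turn":[0,0,0],"fingers":1},{"delta_pos":[-0.04,0.04,-0.16],"turn":[0,0,0],"fingers":1},{"delta_pos":[-0.093,0.08,-0.16],"turn":[0,0,0],"fingers":1},{"delta_pos":[-0.093,0.26,-0.16],"turn":[0,0,0],"fingers":1},{"delta_pos":[-0.093,0.26,-0.16],"turn":[0,0,0],"fingers":1},{"delta_pos":[-0.093,0.26,-0.16],"turn":[0,0,0],"fingers":1},{"delta_pos":[-0.093,0.26,-0.16],"turn":[0,0,0],"fingers":1},{"delta_pos":[-0.093,0.26,-0.16],"turn":[0,0,0],"fingers":1},{"delta_pos":[-0.093,0.26,-0.16],"turn":[0,0,0],"fingers":1}]}}

```text
clock: 5.58
position: [0.4787, -0.0148, 0.209]
ee_rot: [1.0, 0.001, 0.001, 0.0]
ft_force: [0.1, 0.2, -3.4]
grip_width: 0.715
grasp_force: 46.7
```

```bash
python3 - <<'E'
from h import *
o=get_obs(); print(o["position"],o["ft_force"])
for n in("top","side"):
    c=camera(n);w=pts(c); m=(abs(w[...,0]-.478)<.06)&(abs(w[...,1]+.017)<.06)
    k=m&(w[...,2]>.085)&(w[...,2]<.105); print(n,k.sum(), np.nanmin(w[k],0) if k.any() else 0,np.nanmax(w[k],0) if k.any() else 0)
    u,v=map(int,proj(c,(.478,-.017,.15))); save(c,n+"h",(u-50,v-50,u+50,v+50),4)
a,b=[cv2.imread(f"pics/{n}h.png") for n in("top","side")];cv2.imwrite("pics/hh.png",np.hstack([a,b]))
E
```

```text
[ 0.47866432 -0.01481575  0.20901181] [ 0.07240106  0.16130554 -3.35596417]
top 0 0 0
side 344 [ 0.44250752 -0.05443223  0.085083  ] [0.51666525 0.01748877 0.10237595]
```

View pics/hh.png

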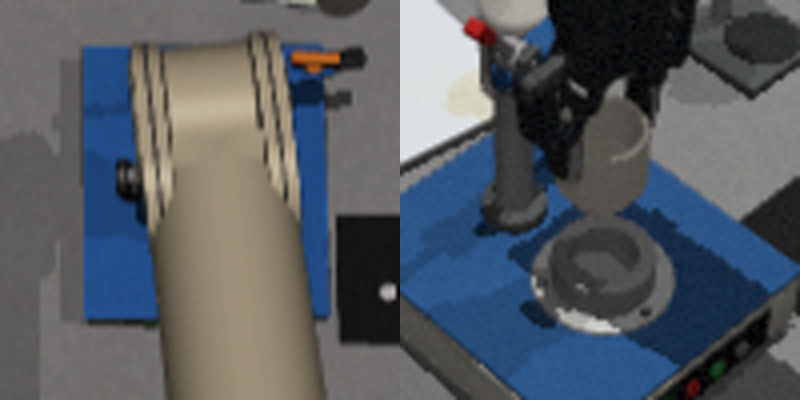

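The side view shows jar A held by the gripper just above the cradle, at about (600,165) with the ring at (605,265). I'll lower it gently.

{"name": "move_arm", "arguments": {"plan": [{"delta_pos":[0,0.001,0.03],"turn":[0,0,0],"fingers":1},{"delta_pos":[0,0.001,0.055],"turn":[0,0,0],"fingers":1},{"delta_pos":[0,0.001,0.06],"turn":[0,0,0],"fingers":1},{"delta_pos":[0,0.001,0.064],"turn":[0,0,0],"fingers":1},{"delta_pos":[0,0.001,0.068],"turn":[0,0,0],"fingers":1},{"delta_pos":[0,0.001,0.068],"turn":[0,0,0],"fingers":1}]}}

```text
clock: 6.42
position: [0.4786, -0.0177, 0.1405]
ee_rot: [1.0, -0.0, 0.0, 0.0]
ft_force: [0.2, -3.6, -4.5]
grip_width: 0.716
grasp_force: 46.7
```

{"name": "move_arm", "arguments": {"plan": [{"delta_pos":[0,0.001,0.004],"turn":[0,0,0],"fingers":1},{"delta_pos":[0,0.001,0.008],"turn":[0,0,0],"fingers":1},{"delta_pos":[0,0.001,0.011],"turn":[0,0,0],"fingers":1},{"delta_pos":[0,0.001,0.011],"turn":[0,0,0],"fingers":1}]}}

```text
clock: 6.92
position: [0.4787, -0.0182, 0.13]
ee_rot: [1.0, -0.0, 0.0, 0.0]
ft_force: [-4.7, -1.2, 6.6]
grip_width: 0.717
grasp_force: 47.5
```

Jar A sank to seated depth (contact with its underside at 78 mm). I'll release it and go to the cylinders.

{"name": "move_arm", "arguments": {"plan": [{"delta_pos":[0,0.0,0],"turn":[0,0,0],"fingers":0},{"delta_pos":[0,0.0,0],"turn":[0,0,0],"fingers":0},{"delta_pos":[0,0.0,0],"turn":[0,0,0],"fingers":0},{"delta_pos":[0,0.0,-0.03],"turn":[0,0,0],"fingers":0},{"delta_pos":[0,0.0,-0.09],"turn":[0,0,0],"fingers":0},{"delta_pos":[-0.062,0.169,-0.09],"turn":[0,0,0],"fingers":0.6},{"delta_pos":[-0.062,0.169,-0.09],"turn":[0,0,0],"fingers":0.6},{"delta_pos":[-0.062,0.169,-0.09],"turn":[0,0,0],"fingers":0.6},{"delta_pos":[-0.062,0.169,-0.05],"turn":[0,0,0],"fingers":0.6},{"delta_pos":[-0.062,0.169,-0.05],"turn":[0,0,0],"fingers":0.6}]}}

```text
clock: 8.18
position: [0.4148, -0.1869, 0.1774]
ee_rot: [1.0, -0.0, -0.002, -0.001]
ft_force: [0.0, 0.2, 0.3]
grip_width: 0.403
grasp_force: 0.0
```

```bash
cat > cyl.py <<'E'
from h import *
o=get_obs(); print(o["position"],o["grip_width"],o["clock"])
for n in("top","side"):
    c=camera(n);w=pts(c)
    m=(w[...,0]>.3)&(w[...,0]<.56)&(w[...,1]>-.42)&(w[...,1]<-.13)&(w[...,2]<.03)&(w[...,2]>-.01)&(c["color"].min(2)>85)
    N,l,s,cn=cv2.connectedComponentsWithStats(m.astype(np.uint8))
    for i in range(1,N):
        if 5<s[i][4]<40:print(n,"cyl",ray(c,*cn[i],.013)[:2].round(4),s[i][4],np.median(w[l==i],0).round(4))
    if n=="side":
        m=(abs(w[...,0]-.478)<.045)&(abs(w[...,1]+.018)<.045)&(w[...,2]>.135)&(w[...,2]<.155)
        if m.any():
            p=np.array([ray(c,u,v,.144)[:2] for u,v in np.argwhere(m)[:,::-1]],np.float32);print("rim",cv2.minEnclosingCircle(p),np.median(w[m],0))
E
python3 cyl.py
```

```text
[ 0.41479427 -0.18686582  0.17737674] 0.40263181204944465 8.175
side cyl [ 0.4335 -0.3312] 15 [ 0.4342 -0.3327  0.0128]
side cyl [ 0.4163 -0.2812] 17 [ 0.4179 -0.2821  0.0119]
rim ((0.47713345289230347, -0.01429422665387392), 0.03376435115933418) [ 0.4807793  -0.0156478   0.14103374]
```

{"name": "move_arm", "arguments": {"plan": [{"delta_pos":[0,0,0.06],"turn":[0,0,0],"fingers":0.6},{"delta_pos":[0,0,0.12],"turn":[0,0,0],"fingers":0.6},{"delta_pos":[0,0,0.15],"turn":[0,0,0],"fingers":0.6},{"delta_pos":[0,0,0.164],"turn":[0,0,0],"fingers":0.6},{"delta_pos":[0,0,0.164],"turn":[0,0,0],"fingers":0.6},{"delta_pos":[0,0,0.164],"turn":[0,0,0],"fingers":1},{"delta_pos":[0,0,0.164],"turn":[0,0,0],"fingers":1},{"delta_pos":[0,0,0.164],"turn":[0,0,0],"fingers":1},{"delta_pos":[0,0,0.1],"turn":[0,0,0],"fingers":1},{"delta_pos":[0,0,0.04],"turn":[0,0,0],"fingers":1},{"delta_pos":[0,0,-0.01],"turn":[0,0,0],"fingers":1},{"delta_pos":[0,0,-0.01],"turn":[0,0,0],"fingers":1}], "force": 25}}

```text
clock: 9.78
position: [0.4185, -0.1881, 0.1939]
ee_rot: [1.0, -0.0, 0.004, 0.002]
ft_force: [0.0, -0.2, 0.0]
grip_width: 0.166
grasp_force: 24.4
```

{"name": "move_arm", "arguments": {"plan": [{"delta_pos":[0.053,-0.169,0],"turn":[0,0,0],"fingers":1},{"delta_pos":[0.053,-0.169,0],"turn":[0,0,0],"fingers":1},{"delta_pos":[0.053,-0.169,0],"turn":[0,0,0],"fingers":1},{"delta_pos":[0.053,-0.169,0.031],"turn":[0,0,0],"fingers":1},{"delta_pos":[0.053,-0.169,0.031],"turn":[0,0,0],"fingers":1},{"delta_pos":[0.053,-0.169,0.031],"turn":[0,0,0],"fingers":0.6},{"delta_pos":[0.053,-0.169,0.031],"turn":[0,0,0],"fingers":0.6},{"delta_pos":[0.053,-0.169,0],"turn":[0,0,0],"fingers":0.6},{"delta_pos":[-0.007,0.044,0],"turn":[0,0,0],"fingers":0.6},{"delta_pos":[-0.007,0.044,0],"turn":[0,0,0],"fingers":0.6},{"delta_pos":[-0.007,0.044,0],"turn":[0,0,0],"fingers":0.6},{"delta_pos":[-0.007,0.044,0],"turn":[0,0,0],"fingers":0.6}]}}

```text
clock: 11.28
position: [0.4079, -0.2351, 0.1902]
ee_rot: [1.0, -0.002, 0.0, 0.001]
ft_force: [0.6, 0.7, 0.1]
grip_width: 0.404
grasp_force: 0.0
```

```bash
cat >> cyl.py <<'E'
c=camera("side");u,v=map(int,proj(c,(.478,-.018,.144))); save(c,"jar_%d"%(get_obs()["clock"]*10),(u-30,v-35,u+30,v+30),5)
u2,v2=map(int,proj(c,(.415,-.25,.0)))
E
python3 cyl.py
```

```text
[ 0.40787832 -0.23505903  0.1901672 ] 0.40376749922521044 11.275
side cyl [ 0.4335 -0.3312] 15 [ 0.4338 -0.331   0.0127]
rim ((0.47713345289230347, -0.01429422665387392), 0.03376435115933418) [ 0.47860143 -0.01378703  0.14162983]
```

{"name": "move_arm", "arguments": {"plan": [{"delta_pos":[0,0,0.06],"turn":[0,0,0],"fingers":0.6},{"delta_pos":[0,0,0.12],"turn":[0,0,0],"fingers":0.6},{"delta_pos":[0,0,0.16],"turn":[0,0,0],"fingers":0.6},{"delta_pos":[0,0,0.174],"turn":[0,0,0],"fingers":0.6},{"delta_pos":[0,0,0.174],"turn":[0,0,0],"fingers":0.6},{"delta_pos":[0,0,0.174],"turn":[0,0,0],"fingers":1},{"delta_pos":[0,0,0.174],"turn":[0,0,0],"fingers":1},{"delta_pos":[0,0,0.174],"turn":[0,0,0],"fingers":1},{"delta_pos":[0,0,0.11],"turn":[0,0,0],"fingers":1},{"delta_pos":[0,0,0.05],"turn":[0,0,0],"fingers":1},{"delta_pos":[0,0,0],"turn":[0,0,0],"fingers":1},{"delta_pos":[0,0,0],"turn":[0,0,0],"fingers":1}]}}

```text
clock: 12.92
position: [0.4115, -0.2324, 0.1941]
ee_rot: [1.0, -0.0, 0.004, 0.003]
ft_force: [-0.8, -0.4, -0.6]
grip_width: 0.165
grasp_force: 24.4
```

```bash
python3 cyl.py; ls pics
```

```text
[ 0.41148618 -0.23240794  0.19414858] 0.16491500473926446 12.925
side cyl [ 0.4335 -0.3312] 15 [ 0.4339 -0.3304  0.0129]
rim ((0.47679781913757324, -0.01389088574796915), 0.03423527255654335) [ 0.47963308 -0.01452913  0.14098377]
g.png
hh.png
jar_114.png
jar_130.png
jars.png
side0.png
sidec.png
sideg.png
sideh.png
top0.png
topc.png
topg.png
toph.png
```

{"name": "move_arm", "arguments": {"plan": [{"delta_pos":[0.078,-0.213,0],"turn":[0,0,0],"fingers":1},{"delta_pos":[0.078,-0.213,0],"turn":[0,0,0],"fingers":1},{"delta_pos":[0.078,-0.213,0],"turn":[0,0,0],"fingers":1},{"delta_pos":[0.078,-0.213,0],"turn":[0,0,0],"fingers":1},{"delta_pos":[0.078,-0.213,0.031],"turn":[0,0,0],"fingers":1},{"delta_pos":[0.078,-0.213,0.031],"turn":[0,0,0],"fingers":1},{"delta_pos":[0.078,-0.213,0.031],"turn":[0,0,0],"fingers":0.6},{"delta_pos":[0.078,-0.213,0.031],"turn":[0,0,0],"fingers":0.6},{"delta_pos":[0.078,-0.213,0],"turn":[0,0,0],"fingers":0.6},{"delta_pos":[0.004,0.05,0],"turn":[0,0,0],"fingers":0.6},{"delta_pos":[0.004,0.05,0],"turn":[0,0,0],"fingers":0.6},{"delta_pos":[0.004,0.05,0],"turn":[0,0,0],"fingers":0.6}]}}

```text
clock: 14.58
position: [0.436, -0.2011, 0.1905]
ee_rot: [1.0, -0.0, 0.001, 0.001]
ft_force: [0.9, -0.1, -0.9]
grip_width: 0.405
grasp_force: 0.0
```

```bash
python3 cyl.py
```

```text
[ 0.43604448 -0.20108343  0.19048555] 0.40505601409817715 14.575
side cyl [ 0.4335 -0.3312] 15 [ 0.4339 -0.3327  0.0122]
side cyl [ 0.4163 -0.2812] 17 [ 0.4168 -0.282   0.0113]
rim ((0.4765074551105499, -0.013541636988520622), 0.03464413434267044) [ 0.47941312 -0.014899    0.1415252 ]
```

{"name": "move_arm", "arguments": {"plan": [{"delta_pos":[-0.023,0.08,0],"turn":[0,0,0],"fingers":0.6},{"delta_pos":[-0.023,0.08,0.04],"turn":[0,0,0],"fingers":0.6},{"delta_pos":[-0.023,0.08,0.1],"turn":[0,0,0],"fingers":0.6},{"delta_pos":[-0.023,0.08,0.15],"turn":[0,0,0],"fingers":0.6},{"delta_pos":[-0.023,0.08,0.174],"turn":[0,0,0],"fingers":0.6},{"delta_pos":[-0.023,0.08,0.174],"turn":[0,0,0],"fingers":0.6},{"delta_pos":[-0.023,0.08,0.174],"turn":[0,0,0],"fingers":1},{"delta_pos":[-0.023,0.08,0.174],"turn":[0,0,0],"fingers":1},{"delta_pos":[-0.023,0.08,0.174],"turn":[0,0,0],"fingers":1},{"delta_pos":[-0.023,0.08,0.11],"turn":[0,0,0],"fingers":1},{"delta_pos":[-0.023,0.08,0.05],"turn":[0,0,0],"fingers":1},{"delta_pos":[-0.023,0.08,0],"turn":[0,0,0],"fingers":1}]}}

```text
clock: 16.23
position: [0.4139, -0.2789, 0.1926]
ee_rot: [1.0, -0.0, 0.001, 0.001]
ft_force: [0.6, -0.5, -0.7]
grip_width: 0.166
grasp_force: 24.5
```

{"name": "move_arm", "arguments": {"plan": [{"delta_pos":[0.065,-0.272,0],"turn":[0,0,0],"fingers":1},{"delta_pos":[0.065,-0.272,0],"turn":[0,0,0],"fingers":1},{"delta_pos":[0.065,-0.272,0],"turn":[0,0,0],"fingers":1},{"delta_pos":[0.065,-0.272,0],"turn":[0,0,0],"fingers":1},{"delta_pos":[0.065,-0.272,0],"turn":[0,0,0],"fingers":1},{"delta_pos":[0.065,-0.272,0.03],"turn":[0,0,0],"fingers":1},{"delta_pos":[0.065,-0.272,0.03],"turn":[0,0,0],"fingers":1},{"delta_pos":[0.065,-0.272,0.03],"turn":[0,0,0],"fingers":0.6},{"delta_pos":[0.065,-0.272,0.03],"turn":[0,0,0],"fingers":0.6},{"delta_pos":[0.065,-0.272,0],"turn":[0,0,0],"fingers":0.6},{"delta_pos":[0.018,-0.08,0],"turn":[0,0,0],"fingers":0.6},{"delta_pos":[0.018,-0.08,0],"turn":[0,0,0],"fingers":0.6}]}}

```text
clock: 17.73
position: [0.449, -0.1298, 0.1907]
ee_rot: [1.0, 0.001, 0.001, 0.001]
ft_force: [0.7, -0.7, 0.4]
grip_width: 0.399
grasp_force: 0.0
```

```bash
python3 cyl.py
```

```text
[ 0.44898568 -0.12978326  0.1906858 ] 0.39949513621214866 17.725
top cyl [ 0.4322 -0.3348] 14 [ 0.4324 -0.3352  0.0138]
side cyl [ 0.4335 -0.3312] 15 [ 0.4342 -0.3324  0.0127]
rim ((0.4768630266189575, -0.014767788350582123), 0.03382435068488121) [ 0.47726764 -0.01395468  0.14153369]
```

{"name": "move_arm", "arguments": {"plan": [{"delta_pos":[-0.017,0.2,0],"turn":[0,0,0],"fingers":0.6},{"delta_pos":[-0.017,0.2,0],"turn":[0,0,0],"fingers":0.6},{"delta_pos":[-0.017,0.2,0],"turn":[0,0,0],"fingers":0.6},{"delta_pos":[-0.017,0.2,0.05],"turn":[0,0,0],"fingers":0.6},{"delta_pos":[-0.017,0.2,0.1],"turn":[0,0,0],"fingers":0.6},{"delta_pos":[-0.017,0.2,0.15],"turn":[0,0,0],"fingers":0.6},{"delta_pos":[-0.017,0.2,0.174],"turn":[0,0,0],"fingers":0.6},{"delta_pos":[-0.017,0.2,0.174],"turn":[0,0,0],"fingers":0.6},{"delta_pos":[-0.017,0.2,0.174],"turn":[0,0,0],"fingers":1},{"delta_pos":[-0.017,0.2,0.174],"turn":[0,0,0],"fingers":1},{"delta_pos":[-0.017,0.2,0.174],"turn":[0,0,0],"fingers":1},{"delta_pos":[-0.017,0.2,0.11],"turn":[0,0,0],"fingers":1}]}}

```text
clock: 19.38
position: [0.4295, -0.3268, 0.0755]
ee_rot: [1.0, -0.0, -0.003, -0.002]
ft_force: [0.3, -0.2, 1.4]
grip_width: 0.167
grasp_force: 24.5
```

{"name": "move_arm", "arguments": {"plan": [{"delta_pos":[0,0,-0.06],"turn":[0,0,0],"fingers":1},{"delta_pos":[0.005,-0.03,-0.11],"turn":[0,0,0],"fingers":1},{"delta_pos":[0.046,-0.304,-0.11],"turn":[0,0,0],"fingers":1},{"delta_pos":[0.046,-0.304,-0.11],"turn":[0,0,0],"fingers":1},{"delta_pos":[0.046,-0.304,-0.11],"turn":[0,0,0],"fingers":1},{"delta_pos":[0.046,-0.304,-0.11],"turn":[0,0,0],"fingers":1},{"delta_pos":[0.046,-0.304,-0.11],"turn":[0,0,0],"fingers":1},{"delta_pos":[0.046,-0.304,-0.08],"turn":[0,0,0],"fingers":1},{"delta_pos":[0.046,-0.304,-0.08],"turn":[0,0,0],"fingers":1},{"delta_pos":[0.046,-0.304,-0.08],"turn":[0,0,0],"fingers":0.6},{"delta_pos":[0.046,-0.304,-0.08],"turn":[0,0,0],"fingers":0.6},{"delta_pos":[0.046,-0.304,-0.15],"turn":[0,0,0],"fingers":0.6}]}}

```text
clock: 20.88
position: [0.4758, -0.0248, 0.2185]
ee_rot: [1.0, -0.0, -0.003, -0.001]
ft_force: [2.2, -0.2, 0.5]
grip_width: 0.397
grasp_force: 0.0
```

{"name": "move_arm", "arguments": {"plan": [{"delta_pos":[0,0,-0.03],"turn":[0,0,0],"fingers":0},{"delta_pos":[-0.03,0.18,-0.04],"turn":[0,0,0],"fingers":0},{"delta_pos":[-0.03,0.18,-0.04],"turn":[0,0,0],"fingers":0},{"delta_pos":[-0.03,0.18,-0.04],"turn":[0,0,0],"fingers":0},{"delta_pos":[-0.03,0.18,-0.04],"turn":[0,0,0],"fingers":0}]}}

```text
clock: 21.5
position: [0.4465, -0.2092, 0.2609]
ee_rot: [1.0, -0.004, 0.0, 0.001]
ft_force: [-1.1, 1.5, -0.4]
grip_width: 1.002
grasp_force: 0.0
```

```bash
python3 cyl.py; python3 - <<'E'
from h import *
T=camera("top");S=camera("side")
a=[]
for c in(T,S):
    u,v=map(int,proj(c,(.478,-.018,.144)));a.append(cv2.resize(c["color"][v-30:v+30,u-30:u+30,::-1],None,fx=6,fy=6,interpolation=cv2.INTER_CUBIC))
cv2.imwrite("pics/inside.png",np.hstack(a))
for n,c in(("top",T),("side",S)):
    W=pts(c);g=c["color"].max(2)
    def B(z0,z1,x1=.70): return (W[...,0]>.54)&(W[...,0]<x1)&(W[...,1]>-.41)&(W[...,1]<-.28)&(W[...,2]>z0)&(W[...,2]<z1)
    m=B(.17,.187)&(g<70); k=np.argwhere(m)[:,::-1]
    if len(k)>5:
        p=np.array([ray(c,u,v,.18)[:2] for u,v in k],np.float32);print(n,"bar",len(k),p.mean(0),cv2.minAreaRect(p))
    m=B(.137,.155)&(g>80);k=np.argwhere(m)[:,::-1]
    if len(k)>5:
        p=np.array([ray(c,u,v,.148)[:2] for u,v in k],np.float32);print(n,"disc",len(k),cv2.minEnclosingCircle(p))
    m=(W[...,0]>.6)&(W[...,0]<.75)&(W[...,1]>-.42)&(W[...,1]<-.28)&(W[...,2]>.168)&(W[...,2]<.185)&(g>60)
    print(n,"post/rod",m.sum(),np.median(W[m],0) if m.any() else 0)
E
```

```text
[ 0.44645801 -0.20922307  0.26094865] 1.001745482470256 21.5
rim ((0.47585785388946533, -0.012796019203960896), 0.03554733097553253) [ 0.47799995 -0.0153751   0.14129505]
top bar 95 [ 0.60095716 -0.33204308] ((0.6154335141181946, -0.3337257206439972), (0.05146545171737671, 0.05700238421559334), 87.52670288085938)
top disc 80 ((0.6016308665275574, -0.33430105447769165), 0.03272448480129242)
top post/rod 32 [ 0.64297694 -0.33342399  0.17503375]
side bar 47 [ 0.6088977 -0.3204559] ((0.6079762578010559, -0.3149416446685791), (0.05858029052615166, 0.05700274184346199), 41.52265930175781)
side disc 30 ((0.6038313508033752, -0.3305183947086334), 0.032521747052669525)
side post/rod 35 [ 0.64433961 -0.33075619  0.17549103]
```

View pics/inside.png

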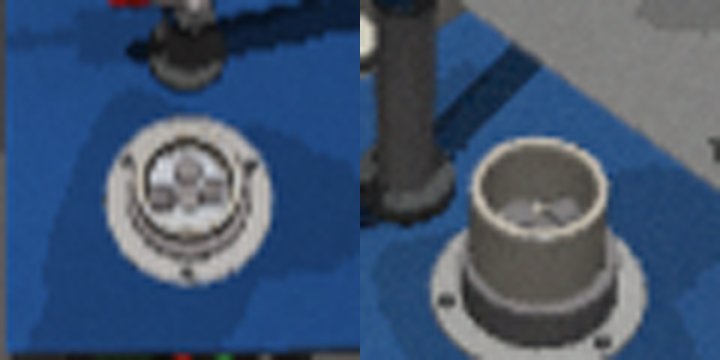

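The pictures show the jar seated, with cylinders visible in the bore at (163,195), (187,165) and (210,190) and the fourth hidden behind the near wall. No cylinder is left on the bench. Next I'll get the yaw of the lid and hook.

```bash
python3 - <<'E'
from h import *
c=camera("top");W=pts(c);g=c["color"].max(2).astype(int)
u0,v0=proj(c,(.602,-.334,.18));print(u0,v0)
vv,uu=np.mgrid[:384,:512]
m=(abs(uu-u0)<13)&(abs(vv-v0)<9)&(g<60)&(W[...,2]>.16)
n,l,s,cn=cv2.connectedComponentsWithStats(m.astype(np.uint8));i=1+np.argmax(s[1:,4]);k=np.argwhere(l==i)[:,::-1]
p=np.array([ray(c,u,v,.18)[:2] for u,v in k],np.float32)
print(s[i],p.mean(0),cv2.minAreaRect(p)); q=p-p.mean(0);w,V=np.linalg.eigh(q.T@q);print("axis",V[:,1],np.arctan2(-V[0,1]*np.sign(V[1,1]),abs(V[1,1])))
# rod: bright narrow, each row
for v in range(int(v0)-22,int(v0)+20):
    r=c["color"][v,int(u0)-10:int(u0)+12].max(1); h=W[v,int(u0)-10:int(u0)+12,2]
    print(v,' '.join("%3d"%x for x in r),"|",' '.join("%3d"%(x*1000) for x in h))
E
```

```text
349.7572954777496 166.9821155591593
[341 163  17   9 102] [ 0.60057646 -0.33211285] ((0.6019715666770935, -0.33162805438041687), (0.055066317319869995, 0.02806304581463337), 89.70138549804688)
axis [-0.01929748  0.9998138 ] 0.019298675Traceback (most recent call last):
  File "<stdin>", line 12, in <module>
  File "<stdin>", line 12, in <genexpr>
ValueError: cannot convert float NaN to integer
```

{"name": "move_arm", "arguments": {"plan": [{"delta_pos":[0.155,0.124,0.0],"turn":[0,0,0],"fingers":0},{"delta_pos":[0.155,0.124,0.0],"turn":[0,0,0],"fingers":0},{"delta_pos":[0.155,0.124,0.0],"turn":[0,0,0],"fingers":0},{"delta_pos":[0.155,0.124,0.0],"turn":[0,0,0],"fingers":0},{"delta_pos":[0.155,0.124,0.05],"turn":[0,0,0],"fingers":0},{"delta_pos":[0.155,0.124,0.08],"turn":[0,0,0],"fingers":0},{"delta_pos":[0.155,0.124,0.08],"turn":[0,0,0],"fingers":0}]}}

```text
clock: 22.68
position: [0.6017, -0.3266, 0.1785]
ee_rot: [1.0, 0.001, -0.002, -0.001]
ft_force: [-0.8, 0.0, 0.9]
grip_width: 1.0
grasp_force: 0.0
```

```bash
python3 - <<'E'
from h import *
print(get_obs()["position"])
c=camera("side");u,v=map(int,proj(c,(.603,-.33,.18)));save(c,"lidg",(u-35,v-35,u+35,v+35),8)
E
```

```text
[ 0.60172031 -0.32661204  0.17846654]
```

View pics/lidg.png

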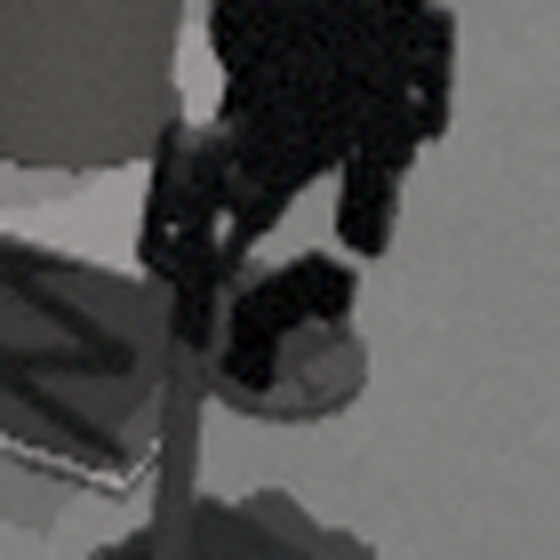

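The fingers straddle the black handle, with tips at (190,345) and (365,250) and the crossbar at about (300,285). Down, close, then lift 13 mm.

{"name": "move_arm", "arguments": {"plan": [{"delta_pos":[0,0,0.008],"turn":[0,0,0],"fingers":0},{"delta_pos":[0,0,0.016],"turn":[0,0,0],"fingers":0},{"delta_pos":[0,0,0.016],"turn":[0,0,0],"fingers":1},{"delta_pos":[0,0,0.016],"turn":[0,0,0],"fingers":1},{"delta_pos":[0,0,0.016],"turn":[0,0,0],"fingers":1},{"delta_pos":[0,0,0.016],"turn":[0,0,0],"fingers":1}], "force": 50}}

```text
clock: 23.48
position: [0.6031, -0.329, 0.1651]
ee_rot: [1.0, -0.0, 0.001, 0.001]
ft_force: [-0.4, -3.3, 4.6]
grip_width: 0.608
grasp_force: 51.1
```

{"name": "move_arm", "arguments": {"plan": [{"delta_pos":[0,0,-0.006],"turn":[0,0,0],"fingers":1},{"delta_pos":[0,0,-0.013],"turn":[0,0,0],"fingers":1},{"delta_pos":[0,0,-0.013],"turn":[0,0,0],"fingers":1},{"delta_pos":[0,0,-0.013],"turn":[0,0,0],"fingers":1}]}}

```text
clock: 23.98
position: [0.6027, -0.3281, 0.1771]
ee_rot: [1.0, -0.0, -0.0, -0.0]
ft_force: [0.3, 0.9, -2.3]
grip_width: 0.604
grasp_force: 51.7
```

{"name": "move_arm", "arguments": {"plan": [{"delta_pos":[-0.02,0,0],"turn":[0,0,0],"fingers":1},{"delta_pos":[-0.04,0.0,0],"turn":[0,0,0],"fingers":1},{"delta_pos":[-0.06,0,0],"turn":[0,0,0],"fingers":1},{"delta_pos":[-0.09,0,0],"turn":[0,0,0],"fingers":1},{"delta_pos":[-0.11,0,0],"turn":[0,0,0],"fingers":1},{"delta_pos":[-0.11,0,0],"turn":[0,0,0],"fingers":1}]}}

```text
clock: 24.72
position: [0.4915, -0.3288, 0.1773]
ee_rot: [1.0, -0.001, -0.0, 0.0]
ft_force: [0.2, -0.1, -3.8]
grip_width: 0.607
grasp_force: 51.7
```

```bash
python3 - <<'E'
from h import *
o=get_obs();print(o["position"],o["ft_force"])
c=camera("side");u,v=map(int,proj(c,(.54,-.33,.16)));save(c,"lidoff",(u-45,v-40,u+45,v+40),6)
E
```

```text
[ 0.4914902  -0.32883462  0.17733465] [ 0.15024627 -0.12416733 -3.84566431]
```

View pics/lidoff.png

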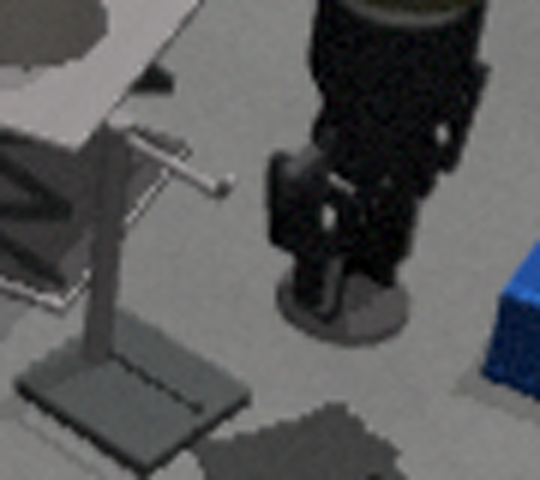

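The lid hangs level in the gripper at about (343,310) and is clear of the hook tip at (225,185). I'll carry it to the jar.

{"name": "move_arm", "arguments": {"plan": [{"delta_pos":[-0.015,-0.02,-0.02],"turn":[0,0,0],"fingers":1},{"delta_pos":[-0.015,-0.312,-0.02],"turn":[0,0,0],"fingers":1},{"delta_pos":[-0.015,-0.312,-0.02],"turn":[0,0,0],"fingers":1},{"delta_pos":[-0.015,-0.312,-0.02],"turn":[0,0,0],"fingers":1},{"delta_pos":[-0.015,-0.312,-0.02],"turn":[0,0,0],"fingers":1},{"delta_pos":[-0.015,-0.312,-0.02],"turn":[0,0,0],"fingers":1},{"delta_pos":[-0.015,-0.312,-0.02],"turn":[0,0,0],"fingers":1},{"delta_pos":[-0.015,-0.312,-0.02],"turn":[0,0,0],"fingers":1},{"delta_pos":[-0.015,-0.312,-0.008],"turn":[0,0,0],"fingers":1},{"delta_pos":[-0.015,-0.312,-0.004],"turn":[0,0,0],"fingers":1}]}}

```text
clock: 26.02
position: [0.4774, -0.0171, 0.18]
ee_rot: [1.0, -0.001, -0.001, -0.0]
ft_force: [-0.4, -0.1, -2.8]
grip_width: 0.604
grasp_force: 52.3
```

```bash
python3 - <<'E'
from h import *
o=get_obs();print(o["position"],o["ft_force"])
c=camera("side");u,v=map(int,proj(c,(.478,-.018,.15)));save(c,"lidj",(u-35,v-35,u+35,v+35),7)
E
```

```text
[ 0.47739052 -0.01710672  0.17996767] [-0.4432173  -0.11410402 -2.79555867]
```

View pics/lidj.png

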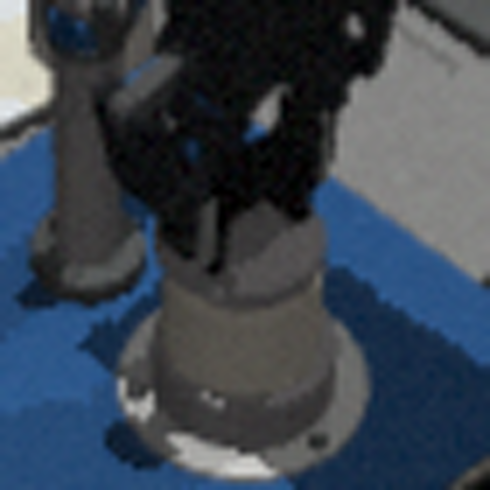

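The lid is centred over the jar: disc edges at 158 and 326, jar edges at about 162 and 324. Lowering it now.

{"name": "move_arm", "arguments": {"plan": [{"delta_pos":[0,0,0.005],"turn":[0,0,0],"fingers":1},{"delta_pos":[0,0,0.008],"turn":[0,0,0],"fingers":1},{"delta_pos":[0,0,0.012],"turn":[0,0,0],"fingers":1},{"delta_pos":[0,0,0.012],"turn":[0,0,0],"fingers":1},{"delta_pos":[0,0,0.012],"turn":[0,0,0],"fingers":1}]}}

```text
clock: 26.7
position: [0.4786, -0.0162, 0.1711]
ee_rot: [1.0, -0.0, 0.001, 0.0]
ft_force: [-7.3, -1.1, 17.3]
grip_width: 0.602
grasp_force: 55.7
```

{"name": "move_arm", "arguments": {"plan": [{"delta_pos":[-0.001,0,-0.001],"turn":[0,0,0],"fingers":1},{"delta_pos":[-0.002,0,0.001],"turn":[0,0,0],"fingers":1},{"delta_pos":[-0.002,0,0.001],"turn":[0,0,0],"fingers":1}]}}

```text
clock: 27.08
position: [0.4781, -0.0163, 0.1711]
ee_rot: [1.0, -0.0, 0.003, 0.0]
ft_force: [-1.8, -0.4, 20.3]
grip_width: 0.605
grasp_force: 56.3
```

{"name": "move_arm", "arguments": {"plan": [{"delta_pos":[0,0,-0.001],"turn":[0,0,0],"fingers":0},{"delta_pos":[0,0,-0.001],"turn":[0,0,0],"fingers":0},{"delta_pos":[0,0,-0.001],"turn":[0,0,0],"fingers":0},{"delta_pos":[0,0,-0.04],"turn":[0,0,0],"fingers":0},{"delta_pos":[0,0,-0.1],"turn":[0,0,0],"fingers":0},{"delta_pos":[-0.04,0.1,-0.12],"turn":[0,0,-0.187],"fingers":0.6},{"delta_pos":[-0.05,0.18,-0.12],"turn":[0,0,-0.37],"fingers":0.6},{"delta_pos":[-0.05,0.18,-0.12],"turn":[0,0,-0.56],"fingers":0.6},{"delta_pos":[-0.05,0.18,-0.12],"turn":[0,0,-0.75],"fingers":0.6},{"delta_pos":[-0.05,0.18,-0.12],"turn":[0,0,-0.93],"fingers":0.6},{"delta_pos":[-0.05,0.18,-0.12],"turn":[0,0,-1.1],"fingers":0.6}]}}

```text
clock: 28.45
position: [0.4257, -0.1966, 0.288]
ee_rot: [0.868, 0.497, -0.0, -0.0]
ft_force: [1.2, 0.3, -0.5]
grip_width: 0.397
grasp_force: 0.0
```

```bash
cat > arm.py <<'E'
from h import *
o=get_obs();print("tcp",o["position"].round(4),o["ee_rot"].round(4),o["joint_pos"].round(3),o["clock"])
A=np.array([.5677,-.018])
for n in("top","side"):
    c=camera(n);w=pts(c);cc=c["color"].astype(int)
    near=(abs(w[...,0]-.53)<.13)&(abs(w[...,1]+.04)<.14)
    m=near&(w[...,2]>.21)&(w[...,2]<.28)&(cc[...,0]>90)&(cc[...,1]>.25*cc[...,0])&(cc[...,1]<.7*cc[...,0])&(cc[...,2]<.4*cc[...,0])
    if m.sum()>4:
        q=w[m];k=q.mean(0);d=q[:,:2]-k[:2];e,V=np.linalg.eigh(d.T@d);ax=V[:,1]
        r=k[:2]-A;print(n,"nut",m.sum(),k.round(4),"zmax",np.percentile(q[:,2],90).round(4),"wing yaw",np.arctan2(ax[1],ax[0]).round(3),"len",np.ptp(d@ax).round(4),"swing",np.arctan2(-r[1],-r[0]).round(3),np.hypot(*r).round(4))
    m=near&(w[...,2]>.19)&(cc[...,0]>90)&(cc[...,1]<.3*cc[...,0])&(cc[...,2]<.35*cc[...,0])
    if m.sum()>2: print(n,"red",m.sum(),w[m].mean(0).round(4))
    m=(abs(w[...,0]-.478)<.045)&(abs(w[...,1]+.018)<.045)&(w[...,2]>.13)&(w[...,2]<.2)
    z=w[m][:,2];print(n,"lid z: disc",np.median(z[(z>.14)&(z<.165)]).round(4),"bar",np.median(z[z>.172]).round(4) if (z>.172).any() else None)
    m&=(w[...,2]>.146)&(w[...,2]<.16);p=np.array([ray(c,u,v,.152)[:2] for u,v in np.argwhere(m)[:,::-1]],np.float32)
    if len(p)>5: print("disc",cv2.minEnclosingCircle(p))
E
python3 arm.py
```

```text
tcp [ 0.4257 -0.1966  0.288 ] [ 8.679e-01  4.968e-01 -1.000e-04 -2.000e-04] [ 0.83  -0.012 -0.485  1.76  -0.006  1.393 -0.185] 28.45
top nut 41 [ 0.5842 -0.1054  0.2382] zmax 0.2452 wing yaw 1.707 len 0.1556 swing 1.758 0.0889
top red 21 [0.5606 0.0143 0.275 ]
top lid z: disc 0.1535 bar 0.1857
disc ((0.4764123260974884, -0.01572584919631481), 0.03327815607190132)
side nut 54 [ 0.5816 -0.0919  0.2418] zmax 0.2669 wing yaw 1.748 len 0.1528 swing 1.757 0.0752
side red 15 [0.5599 0.0234 0.2768]
side lid z: disc 0.1535 bar 0.1846
disc ((0.4791479706764221, -0.01141388714313507), 0.03414669260382652)
```

```bash
python3 - <<'E'
from h import *
for n in("top","side"):
    c=camera(n);w=pts(c);cc=c["color"].astype(int);g=cc.max(2)
    near=(abs(w[...,0]-.478)<.1)&(abs(w[...,1]+.018)<.1)
    m=near&(w[...,2]>.06)&(w[...,2]<.08)&(cc[...,2]>cc[...,0]+30);print(n,"mill z",np.median(w[m][:,2]),m.sum())
    m=(np.hypot(w[...,0]-.478,w[...,1]+.015)<.033)&(w[...,2]>.145)&(w[...,2]<.165)&(g>60)
    q=w[m];A=np.c_[q[:,:2]-[.478,-.015],np.ones(len(q))];s=np.linalg.lstsq(A,q[:,2],rcond=None)[0];r=q[:,2]-A@s
    k=abs(r)<.004;s=np.linalg.lstsq(A[k],q[k,2],rcond=None)[0];print("disc plane",s,k.sum(),r[k].std())
    b=(np.hypot(w[...,0]-.478,w[...,1]+.015)<.033)&(w[...,2]>.176)&(g<60);print("bar",b.sum(),np.median(w[b],0))
# jar rim before lid, from empty-handed side frame is gone; ring flange now
    m=near&(w[...,2]>.07)&(w[...,2]<.078)&(cc.min(2)>110);p=np.array([ray(c,u,v,.074)[:2] for u,v in np.argwhere(m)[:,::-1]],np.float32)
    print("flange",cv2.minEnclosingCircle(p) if len(p)>5 else 0,len(p))
a=[]
for n in("top","side"):
    c=camera(n);u,v=map(int,proj(c,(.478,-.018,.14)));a.append(cv2.resize(c["color"][v-28:v+28,u-28:u+28,::-1],None,fx=7,fy=7,interpolation=cv2.INTER_CUBIC))
cv2.imwrite("pics/seated.png",np.hstack(a))
E
```

```text
top mill z 0.06913918582125785 2175
disc plane [-0.0157243   0.08211778  0.15368661] 132 0.0020390762037222794
bar 96 [ 0.47647213 -0.017245    0.18476711]
flange ((0.47871556878089905, -0.02141840197145939), 0.04990529641509056) 135
side mill z 0.06897006591506544 2409
disc plane [-0.02124755  0.07007222  0.1531743 ] 150 0.001686731096518485
bar 143 [ 0.47742813 -0.01061642  0.18478577]
flange ((0.4784950911998749, -0.017636718228459358), 0.049757324159145355) 176
```

View pics/seated.png

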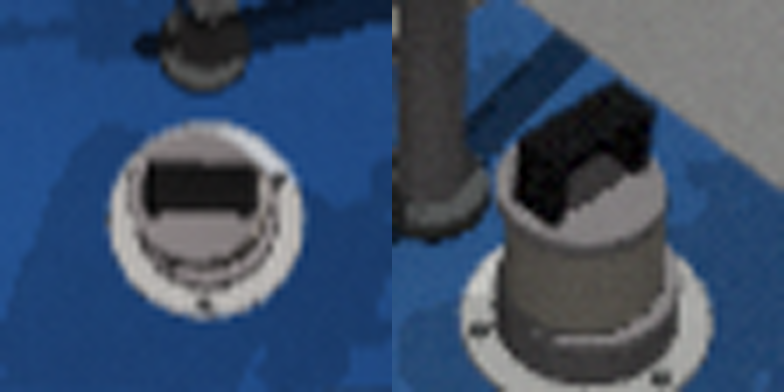

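Both cameras show the disc tilted by about 0.08 rad, with its +y side high and its centre about 2.5 mm up. The spigot is caught on the rim, and the lid sits 3–4 mm too far in +y. I'll regrip it and shift it.

```bash
python3 - <<'E'
from h import *
o=get_obs();R=Ro.from_quat(o["ee_rot"]).as_matrix();print(o["position"],R.round(4).tolist())
yaw=np.arctan2(R[1,0],R[0,0]);print("yaw",yaw)
for t in([.4772,-.0163,.26],[.4772,-.0163,.171]): print((R.T@(np.array(t)-o["position"])).round(4))
E
```

```text
[ 0.425893   -0.19615163  0.28822201] [[0.5139, 0.8578, -0.0001], [0.8578, -0.5139, -0.0], [-0.0001, -0.0001, -1.0]]
yaw 1.0310369514288715
[ 0.1807 -0.0484  0.0282]
[ 0.1807 -0.0484  0.1172]
```

{"name": "move_arm", "arguments": {"plan": [{"delta_pos":[0.181,-0.048,0.0],"turn":[0,0,1.031],"fingers":0},{"delta_pos":[0.181,-0.048,0.0],"turn":[0,0,1.031],"fingers":0},{"delta_pos":[0.181,-0.048,0.0],"turn":[0,0,1.031],"fingers":0},{"delta_pos":[0.181,-0.048,0.0],"turn":[0,0,1.031],"fingers":0},{"delta_pos":[0.181,-0.048,0.0],"turn":[0,0,1.031],"fingers":0},{"delta_pos":[0.181,-0.048,0.0],"turn":[0,0,1.031],"fingers":0},{"delta_pos":[0.181,-0.048,0.0],"turn":[0,0,1.031],"fingers":0},{"delta_pos":[0.181,-0.048,0.05],"turn":[0,0,1.031],"fingers":0},{"delta_pos":[0.181,-0.048,0.09],"turn":[0,0,1.031],"fingers":0},{"delta_pos":[0.181,-0.048,0.117],"turn":[0,0,1.031],"fingers":0},{"delta_pos":[0.181,-0.048,0.117],"turn":[0,0,1.031],"fingers":0},{"delta_pos":[0.181,-0.048,0.117],"turn":[0,0,1.031],"fingers":0}]}}

```text
clock: 30.25
position: [0.4778, -0.0161, 0.1725]
ee_rot: [1.0, 0.002, 0.001, 0.0]
ft_force: [0.1, 0.2, -0.4]
grip_width: 1.004
grasp_force: 0.0
```

Close, lift 8 mm, and check.

{"name": "move_arm", "arguments": {"plan": [{"delta_pos":[0,0,0],"turn":[0,0,0],"fingers":1},{"delta_pos":[0,0,0],"turn":[0,0,0],"fingers":1},{"delta_pos":[0,0,0],"turn":[0,0,0],"fingers":1},{"delta_pos":[0,0,0],"turn":[0,0,0],"fingers":1},{"delta_pos":[0,0,-0.006],"turn":[0,0,0],"fingers":1},{"delta_pos":[0,0,-0.012],"turn":[0,0,0],"fingers":1},{"delta_pos":[0,0.003,-0.012],"turn":[0,0,0],"fingers":1},{"delta_pos":[0,0.003,-0.012],"turn":[0,0,0],"fingers":1}]}}

```text
clock: 31.25
position: [0.477, -0.0195, 0.1831]
ee_rot: [1.0, 0.001, -0.0, 0.0]
ft_force: [-0.3, 0.3, -3.2]
grip_width: 0.605
grasp_force: 52.2
```

```bash
cat > lidp.py <<'E'
from h import *
o=get_obs();print(o["position"],o["ft_force"],o["clock"])
for n in("top","side"):
    c=camera(n);w=pts(c);cc=c["color"].astype(int);g=cc.max(2)
    m=(np.hypot(w[...,0]-.478,w[...,1]+.017)<.034)&(w[...,2]>.143)&(w[...,2]<.175)&(g>60)
    q=w[m]
    if len(q)<20: print(n,"hidden");continue
    A=np.c_[q[:,:2]-[.478,-.017],np.ones(len(q))];s=np.linalg.lstsq(A,q[:,2],rcond=None)[0]
    for _ in range(3): k=abs(q[:,2]-A@s)<.004;s=np.linalg.lstsq(A[k],q[k,2],rcond=None)[0]
    print(n,"disc plane",s.round(4),k.sum())
    z=np.float32([ray(c,u,v,.152)[:2] for u,v in np.argwhere(m)[k][:,::-1]]);print("circ",cv2.minEnclosingCircle(z))
E
python3 lidp.py
```

```text
[ 0.47700165 -0.01950087  0.18313924] [-0.25746232  0.29245165 -3.20523365] 31.25
top hidden
side disc plane [-0.036   0.0502  0.1633] 105
circ ((0.4788510799407959, -0.023580383509397507), 0.03110113926231861)
```

{"name": "move_arm", "arguments": {"plan": [{"delta_pos":[0,0,0.006],"turn":[0,0,0],"fingers":1},{"delta_pos":[0,0,0.009],"turn":[0,0,0],"fingers":1},{"delta_pos":[0,0,0.012],"turn":[0,0,0],"fingers":1},{"delta_pos":[0,0,0.014],"turn":[0,0,0],"fingers":1},{"delta_pos":[0,0,0.014],"turn":[0,0,0],"fingers":1},{"delta_pos":[0,0,0.014],"turn":[0,0,0],"fingers":1}]}}

```text
clock: 32.1
position: [0.4782, -0.0191, 0.1709]
ee_rot: [1.0, 0.002, 0.001, 0.0]
ft_force: [-3.6, 0.9, 11.7]
grip_width: 0.602
grasp_force: 49.4
```

{"name": "move_arm", "arguments": {"plan": [{"delta_pos":[0,0,-0.001],"turn":[0,0,0],"fingers":0},{"delta_pos":[0,0,-0.001],"turn":[0,0,0],"fingers":0},{"delta_pos":[0,0,-0.001],"turn":[0,0,0],"fingers":0},{"delta_pos":[0,0,-0.06],"turn":[0,0,0],"fingers":0},{"delta_pos":[0,0,-0.12],"turn":[0,0,0],"fingers":0},{"delta_pos":[-0.03,0.18,-0.12],"turn":[0,0,0],"fingers":0},{"delta_pos":[-0.03,0.18,-0.12],"turn":[0,0,0],"fingers":0},{"delta_pos":[-0.03,0.18,-0.12],"turn":[0,0,0],"fingers":0},{"delta_pos":[-0.03,0.18,-0.12],"turn":[0,0,0],"fingers":0}]}}

```text
clock: 33.22
position: [0.4461, -0.2039, 0.2887]
ee_rot: [1.0, -0.002, -0.001, 0.0]
ft_force: [0.8, 1.5, -0.5]
grip_width: 1.005
grasp_force: 0.0
```

```bash
python3 lidp.py
```

```text
[ 0.44612858 -0.20386309  0.28865112] [ 0.75859261  1.48779072 -0.51355239] 33.225
top disc plane [ 0.0411 -0.0202  0.1514] 130
circ ((0.4763236343860626, -0.017446201294660568), 0.033087052404880524)
side disc plane [ 0.0222 -0.0141  0.1509] 164
circ ((0.47555676102638245, -0.013593800365924835), 0.03381205350160599)
```

The lid is now seated: disc top at about 152 mm after bias, with no significant tilt. Next is the clamp arm.

```bash
python3 - <<'E'
from h import *
c=camera("top");print("tab",ray(c,295.6,168.6,.214))
w=pts(c);g=c["color"].max(2);m=(abs(w[...,0]-.595)<.04)&(w[...,1]<-.11)&(w[...,1]>-.17)&(w[...,2]>.2)&(w[...,2]<.23)&(g<80)
k=np.argwhere(m)[:,::-1];p=np.float32([ray(c,u,v,.214)[:2] for u,v in k]);print(len(k),p.mean(0),cv2.minAreaRect(p))
o=get_obs();R=Ro.from_quat(o["ee_rot"]).as_matrix();yaw=np.arctan2(R[1,0],R[0,0]);print(o["position"],yaw)
th=1.77;t=np.array([.5677-.127*np.cos(th),-.0195-.127*np.sin(th),.28]);print(t,(R.T@(t-o["position"])).round(4),"turn",-(th-yaw))
E
```

```text
tab [ 0.58936038 -0.14480257  0.214     ]
36 [ 0.5881198  -0.13962135] ((0.586860716342926, -0.1342412531375885), (0.016076961532235146, 0.036529459059238434), 18.462657928466797)
[ 0.44805459 -0.19813945  0.28919052] 0.004625177794904899
[ 0.59283188 -0.14398851  0.28      ] [ 0.145  -0.0535  0.0092] turn -1.7653748222050951
```

{"name": "move_arm", "arguments": {"plan": [{"delta_pos":[0.143,-0.054,0],"turn":[0,0,-0.18],"fingers":0.5},{"delta_pos":[0.143,-0.054,0],"turn":[0,0,-0.36],"fingers":0.5},{"delta_pos":[0.143,-0.054,0],"turn":[0,0,-0.54],"fingers":0.5},{"delta_pos":[0.143,-0.054,0],"turn":[0,0,-0.72],"fingers":0.5},{"delta_pos":[0.143,-0.054,0],"turn":[0,0,-0.9],"fingers":0.5},{"delta_pos":[0.143,-0.054,0],"turn":[0,0,-1.08],"fingers":0.5},{"delta_pos":[0.143,-0.054,0],"turn":[0,0,-1.26],"fingers":0.5},{"delta_pos":[0.143,-0.054,0],"turn":[0,0,-1.44],"fingers":0.5},{"delta_pos":[0.143,-0.054,0],"turn":[0,0,-1.62],"fingers":0.5},{"delta_pos":[0.143,-0.054,0],"turn":[0,0,-1.76],"fingers":0.5},{"delta_pos":[0.143,-0.054,0],"turn":[0,0,-1.76],"fingers":0.5},{"delta_pos":[0.143,-0.054,0],"turn":[0,0,-1.76],"fingers":0.5}]}}

```text
clock: 34.88
position: [0.5907, -0.1438, 0.2894]
ee_rot: [0.637, 0.771, 0.0, 0.0]
ft_force: [-0.4, -0.1, -0.7]
grip_width: 0.499
grasp_force: 0.0
```

```bash
python3 - <<'E'
from h import *
o=get_obs();R=Ro.from_quat(o["ee_rot"]).as_matrix();yaw=np.arctan2(R[1,0],R[0,0]);print(o["position"],yaw,o["joint_pos"])
c=camera("side");u,v=map(int,proj(c,(.59,-.14,.23)));save(c,"tab",(u-35,v-35,u+35,v+35),7)
E
```

```text
[ 0.59071286 -0.14379212  0.28944485] 1.7615992555790032 [ 0.77980814  0.38024825 -0.81392626  1.40240312  0.27436679  1.47477015
  0.16681455]
```

View pics/tab.png

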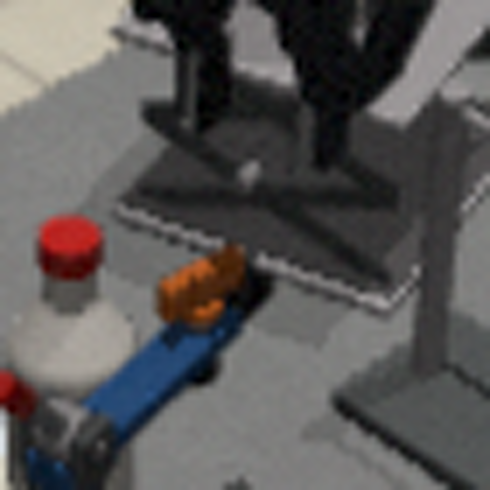

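The open fingers (tips at (190,120) and (325,155)) are above the black tab at (250,290) and straddle it in plan. I'll descend, narrow the fingers and sweep the arc.

{"name": "move_arm", "arguments": {"plan": [{"delta_pos":[0,0,0.05],"turn":[0,0,0],"fingers":0.5},{"delta_pos":[0,0,0.079],"turn":[0,0,0],"fingers":0.5},{"delta_pos":[0,0,0.079],"turn":[0,0,0],"fingers":0.5},{"delta_pos":[0,0,0.079],"turn":[0,0,0],"fingers":0.73},{"delta_pos":[0,0,0.079],"turn":[0,0,0],"fingers":0.73},{"delta_pos":[0.002,-0.023,0.079],"turn":[0,0,0.18],"fingers":0.73},{"delta_pos":[0.008,-0.045,0.079],"turn":[0,0,0.36],"fingers":0.73},{"delta_pos":[0.018,-0.065,0.079],"turn":[0,0,0.54],"fingers":0.73},{"delta_pos":[0.018,-0.065,0.079],"turn":[0,0,0.54],"fingers":0.73}]}}

```text
clock: 36.05
position: [0.5231, -0.1395, 0.2116]
ee_rot: [0.819, 0.574, -0.0, 0.001]
ft_force: [-0.2, -1.1, -0.2]
grip_width: 0.275
grasp_force: 0.0
```

```bash
python3 arm.py | grep -v disc; python3 - <<'E'
from h import *
o=get_obs();print(o["ft_force"],o["grip_width"],o["grasp_force"])
E
```

```text
tcp [ 0.5231 -0.1395  0.2116] [ 0.8185  0.5745 -0.      0.0013] [ 0.828  0.245 -0.747  1.696  0.176  1.267 -0.304] 36.05
top nut 16 [ 0.538  -0.0967  0.238 ] zmax 0.2457 wing yaw -2.71 len 0.0197 swing 1.209 0.0841
top red 20 [0.5804 0.0128 0.2754]
side nut 37 [ 0.549  -0.0719  0.2436] zmax 0.2739 wing yaw 1.206 len 0.1351 swing 1.238 0.0571
side red 18 [0.5807 0.0193 0.2755]
[0.32625278 0.18210454 0.82982438] 0.2679297901588587 0.0
```

{"name": "move_arm", "arguments": {"plan": [{"delta_pos":[0.002,-0.023,0],"turn":[0,0,0.18],"fingers":0.73},{"delta_pos":[0.008,-0.045,0],"turn":[0,0,0.36],"fingers":0.73},{"delta_pos":[0.018,-0.065,0],"turn":[0,0,0.54],"fingers":0.73},{"delta_pos":[0.0315,-0.084,0],"turn":[0,0,0.72],"fingers":0.73},{"delta_pos":[0.048,-0.0995,0],"turn":[0,0,0.9],"fingers":0.73},{"delta_pos":[0.067,-0.112,0],"turn":[0,0,1.08],"fingers":0.73},{"delta_pos":[0.083,-0.119,0],"turn":[0,0,1.22],"fingers":0.73},{"delta_pos":[0.083,-0.119,0],"turn":[0,0,1.22],"fingers":0.73}]}}

```text
clock: 37.15
position: [0.4404, -0.0199, 0.2107]
ee_rot: [1.0, 0.005, 0.0, -0.0]
ft_force: [0.6, -0.3, -0.9]
grip_width: 0.271
grasp_force: 0.0
```

Push on gently in +y until the stop resists.

{"name": "move_arm", "arguments": {"plan": [{"delta_pos":[0,-0.003,0],"turn":[0,0,0],"fingers":0.73},{"delta_pos":[0,-0.005,0],"turn":[0,0,0],"fingers":0.73},{"delta_pos":[0,-0.007,0],"turn":[0,0,0],"fingers":0.73},{"delta_pos":[0,-0.007,0],"turn":[0,0,0],"fingers":0.73}]}}

```text
clock: 37.65
position: [0.44, -0.0168, 0.2104]
ee_rot: [1.0, 0.001, 0.0, 0.001]
ft_force: [2.0, -10.2, -0.4]
grip_width: 0.269
grasp_force: 4.9
```

{"name": "move_arm", "arguments": {"plan": [{"delta_pos":[0,0.004,0],"turn":[0,0,0],"fingers":0.7},{"delta_pos":[0,0.004,-0.05],"turn":[0,0,0],"fingers":0.6},{"delta_pos":[0,0.004,-0.1],"turn":[0,0,0],"fingers":0.6},{"delta_pos":[0,0.18,-0.1],"turn":[0,0,0],"fingers":0.6},{"delta_pos":[0,0.18,-0.1],"turn":[0,0,0],"fingers":0.6},{"delta_pos":[0,0.18,-0.1],"turn":[0,0,0],"fingers":0.6},{"delta_pos":[0,0.18,-0.1],"turn":[0,0,0],"fingers":0.6}]}}

```text
clock: 38.52
position: [0.4393, -0.198, 0.3095]
ee_rot: [1.0, -0.001, -0.001, -0.001]
ft_force: [0.5, 0.2, 0.3]
grip_width: 0.397
grasp_force: 0.0
```

```bash
cat > nut.py <<'E'
from h import *
o=get_obs();R=Ro.from_quat(o["ee_rot"]).as_matrix();print("tcp",o["position"].round(4),"yaw",np.arctan2(R[1,0],R[0,0]).round(3),"q7",o["joint_pos"][6].round(3),o["clock"])
for n in("top","side"):
    c=camera(n);w=pts(c);cc=c["color"].astype(int)
    near=(abs(w[...,0]-.478)<.05)&(abs(w[...,1]+.018)<.05)&(w[...,2]>.21)
    m=near&(cc[...,0]>80)&(cc[...,0]>1.6*cc[...,2])&(cc[...,1]<.75*cc[...,0])
    q=w[m];zt=np.median(q[:,2])
    if m.sum()<8: print(n,"few",m.sum());continue
    p=np.float32([ray(c,u,v,.24)[:2] for u,v in np.argwhere(m)[:,::-1]]);print(n,m.sum(),q.mean(0).round(4),"z90",np.percentile(q[:,2],[10,50,75,90]).round(4))
    print(cv2.minAreaRect(p)); d=p-p.mean(0);V=np.linalg.eigh(d.T@d)[1][:,1];print("mean",p.mean(0),"long axis",np.arctan2(V[1],V[0]))
    # pad: dark below arm
    near=(abs(w[...,0]-.478)<.03)&(abs(w[...,1]+.018)<.03)&(w[...,2]>.175)&(w[...,2]<.205);print("below z",np.round(np.sort(w[near][:,2]),3)[::6])
E
python3 nut.py; python3 lidp.py; python3 - <<'E'
from h import *
a=[]
for n in("top","side"):
    c=camera(n);u,v=map(int,proj(c,(.49,-.018,.22)));a.append(cv2.resize(c["color"][v-28:v+28,u-28:u+28,::-1],None,fx=7,fy=7,interpolation=cv2.INTER_CUBIC))
cv2.imwrite("pics/nut.png",np.hstack(a))
E
```

```text
tcp [ 0.4393 -0.198   0.3095] yaw -0.002 q7 -1.245 38.525
top 38 [ 0.4773 -0.021   0.2381] z90 [0.2237 0.2407 0.2437 0.2458]
((0.4783509373664856, -0.02108113467693329), (0.01291536446660757, 0.0359945185482502), 89.37052154541016)
mean [ 0.47704008 -0.02098641] long axis 2.877372
below z [0.176 0.178 0.18  0.181 0.181 0.182 0.183 0.184 0.185 0.186 0.204]
side 57 [ 0.4777 -0.0169  0.2369] z90 [0.2237 0.2405 0.242  0.2427]
((0.4755503833293915, -0.01618848741054535), (0.02062183991074562, 0.04367022588849068), 50.37016296386719)
mean [ 0.47560054 -0.01463675] long axis 2.6482067
below z [0.175 0.177 0.178 0.179 0.18  0.181 0.181 0.182 0.182 0.182 0.183 0.184
 0.184 0.185 0.186 0.187 0.189 0.193 0.202 0.204]
[ 0.44031607 -0.19378123  0.31003304] [0.74645812 0.34239887 0.68658205] 38.625
top disc plane [0.0358 0.0036 0.1514] 79
circ ((0.47700533270835876, -0.01753995381295681), 0.032712534070014954)
side disc plane [ 0.0085 -0.0084  0.1507] 123
circ ((0.47763195633888245, -0.01297888346016407), 0.033774904906749725)
```

View pics/nut.png

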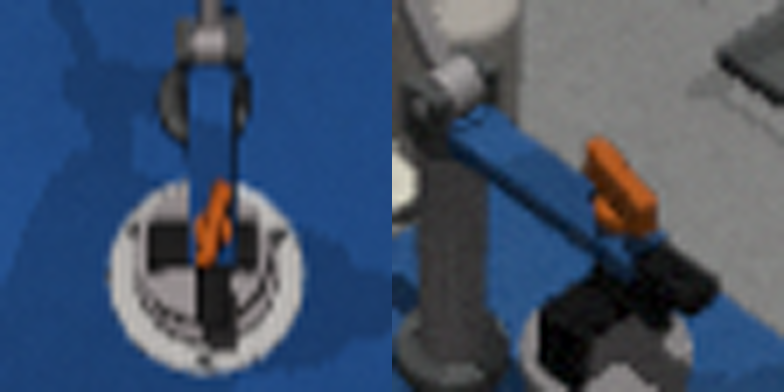

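The views show the strap straight over the lid and the orange wing at yaw of about -0.27 rad (from (203,262) to (225,185) in the top view). That puts the nut at about 0.27, so it needs about 3.03 rad clockwise. I'll pre-turn the wrist to yaw 2.87.

{"name": "move_arm", "arguments": {"plan": [{"delta_pos":[0.038,-0.05,0],"turn":[0,0,-0.18],"fingers":0.6},{"delta_pos":[0.038,-0.1,0],"turn":[0,0,-0.36],"fingers":0.6},{"delta_pos":[0.038,-0.14,0],"turn":[0,0,-0.54],"fingers":0.6},{"delta_pos":[0.038,-0.175,0],"turn":[0,0,-0.72],"fingers":0.6},{"delta_pos":[0.038,-0.175,0],"turn":[0,0,-0.9],"fingers":0.6},{"delta_pos":[0.038,-0.175,0],"turn":[0,0,-1.08],"fingers":0.6},{"delta_pos":[0.038,-0.175,0],"turn":[0,0,-1.26],"fingers":0.6},{"delta_pos":[0.038,-0.175,0],"turn":[0,0,-1.44],"fingers":0.6},{"delta_pos":[0.038,-0.175,0],"turn":[0,0,-1.5],"fingers":0.6},{"delta_pos":[0.038,-0.175,0],"turn":[0,0,-1.5],"fingers":0.6}]}}

```text
clock: 40.08
position: [0.4775, -0.0181, 0.3104]
ee_rot: [0.73, 0.683, -0.0, 0.0]
ft_force: [0.7, 0.0, 0.6]
grip_width: 0.402
grasp_force: 0.0
```

{"name": "move_arm", "arguments": {"plan": [{"delta_pos":[0,0,0],"turn":[0,0,-0.18],"fingers":0.6},{"delta_pos":[0,0,0],"turn":[0,0,-0.36],"fingers":0.6},{"delta_pos":[0,0,0],"turn":[0,0,-0.54],"fingers":0.6},{"delta_pos":[0,0,0],"turn":[0,0,-0.72],"fingers":0.6},{"delta_pos":[0,0,0],"turn":[0,0,-0.9],"fingers":0.6},{"delta_pos":[0,0,0],"turn":[0,0,-1.08],"fingers":0.6},{"delta_pos":[0,0,0],"turn":[0,0,-1.26],"fingers":0.6},{"delta_pos":[0,0,0],"turn":[0,0,-1.37],"fingers":0.6},{"delta_pos":[0,0,0],"turn":[0,0,-1.37],"fingers":0.6},{"delta_pos":[0,0,0],"turn":[0,0,-1.37],"fingers":0.6}]}}

```text
clock: 41.32
position: [0.4776, -0.0186, 0.3104]
ee_rot: [0.135, 0.991, -0.0, 0.0]
ft_force: [0.2, -1.2, -0.8]
grip_width: 0.403
grasp_force: 0.0
```

```bash
cat > go.py <<'E'
from h import *; import sys
o=get_obs();R=Ro.from_quat(o["ee_rot"]).as_matrix();print("tcp",o["position"].round(4),"yaw",np.arctan2(R[1,0],R[0,0]).round(3),"tilt",R[:,2].round(4),"q",o["joint_pos"].round(3))
if len(sys.argv)>3: print("delta",(R.T@(np.array(list(map(float,sys.argv[1:4])))-o["position"])).round(4))
E
python3 go.py .478 -.019 .239
```

```text
tcp [ 0.4776 -0.0186  0.3104] yaw 2.871 tilt [ 1.e-04 -2.e-04 -1.e+00] q [ 0.748  0.018 -0.802  1.689  0.014  1.44   1.244]
delta [-0.0004 -0.0003  0.0714]
```

{"name": "move_arm", "arguments": {"plan": [{"delta_pos":[0,0,0.05],"turn":[0,0,0],"fingers":0.6},{"delta_pos":[0,0,0.071],"turn":[0,0,0],"fingers":0.6},{"delta_pos":[0,0,0.071],"turn":[0,0,0],"fingers":0.6},{"delta_pos":[0,0,0.071],"turn":[0,0,0],"fingers":1},{"delta_pos":[0,0,0.071],"turn":[0,0,0],"fingers":1},{"delta_pos":[0,0,0.071],"turn":[0,0,0],"fingers":1}], "force": 25}}

```text
clock: 42.08
position: [0.4778, -0.0203, 0.2406]
ee_rot: [0.135, 0.991, -0.001, 0.001]
ft_force: [-3.7, -5.0, 4.6]
grip_width: 0.098
grasp_force: 29.6
```

The wing is gripped, so the nut sits at the tool yaw. Turning clockwise while sinking 1 mm per rad.

{"name": "move_arm", "arguments": {"plan": [{"delta_pos":[0,0,0.0],"turn":[0,0,0.15],"fingers":1},{"delta_pos":[0,0,0.0003],"turn":[0,0,0.3],"fingers":1},{"delta_pos":[0,0,0.0005],"turn":[0,0,0.45],"fingers":1},{"delta_pos":[0,0,0.0006],"turn":[0,0,0.6],"fingers":1},{"delta_pos":[0,0,0.0008],"turn":[0,0,0.75],"fingers":1},{"delta_pos":[0,0,0.0009],"turn":[0,0,0.9],"fingers":1},{"delta_pos":[0,0,0.001],"turn":[0,0,1.05],"fingers":1},{"delta_pos":[0,0,0.0012],"turn":[0,0,1.2],"fingers":1},{"delta_pos":[0,0,0.0014],"turn":[0,0,1.35],"fingers":1},{"delta_pos":[0,0,0.0015],"turn":[0,0,1.5],"fingers":1},{"delta_pos":[0,0,0.0015],"turn":[0,0,1.5],"fingers":1}]}}

```text
clock: 43.45
position: [0.4792, -0.0196, 0.2393]
ee_rot: [0.774, 0.633, 0.001, 0.002]
ft_force: [5.2, -3.1, -1.4]
grip_width: 0.096
grasp_force: 28.9
```

```bash
python3 go.py; python3 - <<'E'
from h import *
o=get_obs();print(o["ft_force"],o["torque"],o["grip_width"],o["grasp_force"])
E
```

```text
tcp [ 0.4792 -0.0196  0.2393] yaw 1.37 tilt [ 0.0043 -0.0014 -1.    ] q [ 0.683  0.057 -0.753  1.805  0.043  1.29  -0.282]
[ 5.21239055 -3.12022929 -1.41980585] [-0.67487294 -1.1500575  -0.05240778] 0.09550438739129406 28.86568397283554
```

{"name": "move_arm", "arguments": {"plan": [{"delta_pos":[0,0,0.0],"turn":[0,0,0.15],"fingers":1},{"delta_pos":[0,0,0.0003],"turn":[0,0,0.3],"fingers":1},{"delta_pos":[0,0,0.0005],"turn":[0,0,0.45],"fingers":1},{"delta_pos":[0,0,0.0006],"turn":[0,0,0.6],"fingers":1},{"delta_pos":[0,0,0.0008],"turn":[0,0,0.75],"fingers":1},{"delta_pos":[0,0,0.0009],"turn":[0,0,0.9],"fingers":1},{"delta_pos":[0,0,0.001],"turn":[0,0,1.05],"fingers":1},{"delta_pos":[0,0,0.0012],"turn":[0,0,1.2],"fingers":1},{"delta_pos":[0,0,0.0014],"turn":[0,0,1.35],"fingers":1},{"delta_pos":[0,0,0.0015],"turn":[0,0,1.53],"fingers":1},{"delta_pos":[0,0,0.0015],"turn":[0,0,1.53],"fingers":1},{"delta_pos":[0,0,0.0015],"turn":[0,0,1.53],"fingers":1}]}}

```text
clock: 44.95
position: [0.4799, -0.021, 0.238]
ee_rot: [0.997, -0.08, 0.003, 0.001]
ft_force: [9.0, -7.7, -3.4]
grip_width: 0.096
grasp_force: 28.5
```

```bash
python3 go.py; python3 - <<'E'
from h import *
o=get_obs();print(o["ft_force"],o["torque"],o["grip_width"],o["grasp_force"])
E
```

```text
tcp [ 0.4799 -0.021   0.238 ] yaw -0.159 tilt [ 0.006  -0.0026 -1.    ] q [ 0.634  0.054 -0.7    1.809  0.04   1.285 -1.807]
[ 9.02486294 -7.69367082 -3.40731725] [-1.69985408 -2.04712153 -0.02671087] 0.0956914220420413 28.51133644580841
```

The nut is at about 3.30 rad. I'll release it, rise, and close the fingers above the stud.

{"name": "move_arm", "arguments": {"plan": [{"delta_pos":[0,0,0],"turn":[0,0,0],"fingers":0.6},{"delta_pos":[0,0,0],"turn":[0,0,0],"fingers":0.6},{"delta_pos":[0,0,-0.045],"turn":[0,0,0],"fingers":0.6},{"delta_pos":[0,0,-0.09],"turn":[0,0,-0.08],"fingers":1},{"delta_pos":[0.084,-0.013,-0.09],"turn":[0,0,-0.159],"fingers":1},{"delta_pos":[0.084,-0.013,-0.09],"turn":[0,0,-0.159],"fingers":1},{"delta_pos":[0.084,-0.013,-0.09],"turn":[0,0,-0.159],"fingers":1},{"delta_pos":[0.084,-0.013,-0.09],"turn":[0,0,-0.159],"fingers":1}]}}

```text
clock: 45.95
position: [0.5622, -0.0186, 0.3264]
ee_rot: [1.0, 0.002, -0.0, -0.0]
ft_force: [0.1, -0.3, 0.6]
grip_width: 0.004
grasp_force: 0.0
```

```bash
python3 go.py .567 -.0195 .286; python3 - <<'E'
from h import *
for n in("side","top"):
    c=camera(n);w=pts(c);cc=c["color"].astype(int)
    m=(w[...,0]>.54)&(w[...,0]<.68)&(abs(w[...,1]+.02)<.05)&(w[...,2]>.19)&(w[...,2]<.31)&(cc[...,0]>90)&(cc[...,1]<.3*cc[...,0])
    if m.sum()>2: print(n,"red",m.sum(),w[m].mean(0).round(4))
    m=(abs(w[...,0]-.478)<.05)&(abs(w[...,1]+.018)<.05)&(w[...,2]>.21)&(cc[...,0]>80)&(cc[...,0]>1.6*cc[...,2])&(cc[...,1]<.75*cc[...,0])
    if m.sum()>5:
        q=w[m];d=q[:,:2]-q[:,:2].mean(0);V=np.linalg.eigh(d.T@d)[1][:,1];print(n,"nut z",np.percentile(q[:,2],[10,50,75,90]).round(4),np.arctan(V[1]/V[0]))
c=camera("side");S=sum(camera("side")["color"].astype(float).mean(2) for _ in range(3))/3
# brightness along vertical line through pad, camera-facing
d=np.array([-.577,.617]);d/=np.hypot(*d)
for lat in(-.004,0,.004):
    b=np.array([.478,-.018])+d*.009+lat*np.array([d[1],-d[0]]);out=[]
    for z in np.arange(.178,.204,.002):
        u,v=proj(c,(*b,z));out.append(round(float(cv2.remap(S.astype(np.float32),np.float32([[u]]),np.float32([[v]]),1)[0,0])))
    print(lat,out)
E
```

```text
tcp [ 0.5622 -0.0186  0.3264] yaw 0.003 tilt [-2.e-04  1.e-04 -1.e+00] q [ 0.563  0.234 -0.728  1.462  0.155  1.505 -1.729]
delta [0.0048 0.0009 0.0404]
side red 16 [ 0.6022 -0.0173  0.2729]
side nut z [0.2363 0.2389 0.24   0.2409] -0.13698511940853988
-0.004 [19, 5, 5, 6, 9, 11, 9, 10, 15, 21, 26, 30, 33]
0 [13, 12, 10, 8, 8, 9, 11, 13, 16, 21, 28, 30, 32]
0.004 [18, 17, 17, 14, 5, 3, 9, 10, 10, 13, 17, 22, 27]
```

{"name": "move_arm", "arguments": {"plan": [{"delta_pos":[0.005,0.001,0.034],"turn":[0,0,0],"fingers":1},{"delta_pos":[0.015,0.001,0.034],"turn":[0,0,0],"fingers":1},{"delta_pos":[0.026,0.001,0.035],"turn":[0,0,0],"fingers":1},{"delta_pos":[0.034,0.001,0.04],"turn":[0,0,0],"fingers":1},{"delta_pos":[0.04,0.001,0.045],"turn":[0,0,0],"fingers":1},{"delta_pos":[0.045,0.001,0.05],"turn":[0,0,0],"fingers":1},{"delta_pos":[0.05,0.001,0.056],"turn":[0,0,0],"fingers":1},{"delta_pos":[0.054,0.001,0.063],"turn":[0,0,0],"fingers":1},{"delta_pos":[0.058,0.001,0.071],"turn":[0,0,0],"fingers":1},{"delta_pos":[0.061,0.001,0.08],"turn":[0,0,0],"fingers":1},{"delta_pos":[0.062,0.001,0.088],"turn":[0,0,0],"fingers":1}]}}

```text
clock: 47.62
position: [0.6247, -0.0198, 0.2375]
ee_rot: [1.0, 0.001, -0.0, -0.0]
ft_force: [-0.2, -0.1, 3.9]
grip_width: 0.003
grasp_force: 1.9
```

```bash
cat > lev.py <<'E'
from h import *
for n in("side","top"):
    c=camera(n);w=pts(c);cc=c["color"].astype(int)
    m=(w[...,0]>.54)&(w[...,0]<.68)&(abs(w[...,1]+.02)<.05)&(w[...,2]>.18)&(w[...,2]<.31)&(cc[...,0]>60)&(cc[...,1]<.35*cc[...,0])&(cc[...,2]<.35*cc[...,0])
    if m.sum()>2:
        p=w[m].mean(0);print(n,"red",m.sum(),p.round(4),"lever",(np.arctan2(p[0]-.568,p[2]-.222)-.55).round(3))
E
python3 lev.py;python3 go.py
```

```text
side red 7 [ 0.6234 -0.0187  0.2265] lever 0.94
tcp [ 0.6243 -0.02    0.237 ] yaw 0.003 tilt [-0.0015 -0.     -1.    ] q [ 0.482  0.419 -0.698  1.439  0.269  1.382 -1.792]
```

Lever at about level. Now push it down to the stop.

{"name": "move_arm", "arguments": {"plan": [{"delta_pos":[0.006,0,0.002],"turn":[0,0,0],"fingers":1},{"delta_pos":[0.009,0,0.006],"turn":[0,0,0],"fingers":1},{"delta_pos":[0.009,0,0.01],"turn":[0,0,0],"fingers":1},{"delta_pos":[0.009,0,0.014],"turn":[0,0,0],"fingers":1},{"delta_pos":[0.009,0,0.017],"turn":[0,0,0],"fingers":1},{"delta_pos":[0.009,0,0.017],"turn":[0,0,0],"fingers":1}]}}

```text
clock: 48.48
position: [0.6337, -0.0199, 0.2214]
ee_rot: [1.0, 0.001, 0.0, 0.0]
ft_force: [-0.3, 0.5, 3.0]
grip_width: -0.002
grasp_force: 1.3
```

{"name": "move_arm", "arguments": {"plan": [{"delta_pos":[0,0,0.002],"turn":[0,0,0],"fingers":1},{"delta_pos":[0,0,0.004],"turn":[0,0,0],"fingers":1},{"delta_pos":[0,0,0.005],"turn":[0,0,0],"fingers":1},{"delta_pos":[0,0,0.005],"turn":[0,0,0],"fingers":1}]}}

```text
clock: 48.98
position: [0.6348, -0.0197, 0.2197]
ee_rot: [1.0, 0.001, 0.002, 0.0]
ft_force: [-5.4, -0.7, 21.9]
grip_width: -0.001
grasp_force: 9.9
```

{"name": "move_arm", "arguments": {"plan": [{"delta_pos":[0,0,-0.03],"turn":[0,0,0],"fingers":1},{"delta_pos":[0,0,-0.09],"turn":[0,0,0],"fingers":1},{"delta_pos":[-0.06,0.08,-0.11],"turn":[0,0,0],"fingers":1},{"delta_pos":[-0.18,0.22,-0.11],"turn":[0,0,0],"fingers":1},{"delta_pos":[-0.18,0.22,-0.11],"turn":[0,0,0],"fingers":1},{"delta_pos":[-0.18,0.22,-0.11],"turn":[0,0,0],"fingers":1},{"delta_pos":[-0.18,0.22,-0.11],"turn":[0,0,0],"fingers":1},{"delta_pos":[-0.18,0.22,-0.11],"turn":[0,0,0],"fingers":1}]}}

```text
clock: 49.98
position: [0.4523, -0.2432, 0.3261]
ee_rot: [1.0, -0.002, -0.0, 0.001]
ft_force: [1.5, 1.1, -0.1]
grip_width: 0.001
grasp_force: 0.0
```

```bash
python3 lev.py; python3 nut.py; python3 lidp.py; python3 - <<'E'
from h import *
# pad lower silhouette, swung-out first pictures: pad axis from nut at swing 1.757
S=np.load("side0.npy",allow_pickle=True).item();g=S["color"].max(2).astype(int)
ax=np.array([.5677,-.0195])-.09*np.array([np.cos(1.757),np.sin(1.757)])
u,v=proj(S,(*ax,.187));u=int(round(u));v=int(v);print(u,v,[proj(S,(*ax,z))[1] for z in(.187,.2,.214)])
print(g[v-14:v+8,u-7:u+8])
E
```

```text
side red 23 [ 0.6237 -0.015   0.2082] lever 1.264
top red 20 [ 0.6242 -0.0214  0.2097] lever 1.237
tcp [ 0.4544 -0.2399  0.3261] yaw 0.002 q7 -1.209 50.075
top 35 [ 0.4772 -0.0211  0.2315] z90 [0.2179 0.2341 0.2374 0.2385]
((0.4750956594944, -0.021053064614534378), (0.012915442697703838, 0.03593207523226738), 89.4613265991211)
mean [ 0.47585553 -0.02087314] long axis 3.0237951
below z [0.175 0.178 0.18  0.181 0.182 0.182 0.184 0.184 0.185 0.186 0.187 0.204]
side 56 [ 0.4787 -0.0176  0.2315] z90 [0.2179 0.234  0.2356 0.2366]
((0.47264334559440613, -0.012091150507330894), (0.021477043628692627, 0.040502604097127914), 54.29615783691406)
mean [ 0.47281528 -0.01129665] long axis 2.7141492
below z [0.176 0.178 0.178 0.18  0.18  0.181 0.182 0.182 0.183 0.183 0.184 0.184
 0.184 0.185 0.185 0.186 0.191 0.199 0.199 0.201 0.203 0.204 0.204]
[ 0.45495577 -0.23910498  0.32610366] [0.32480052 1.29681455 0.80660651] 50.175
top disc plane [-0.0359 -0.0227  0.1509] 73
circ ((0.4763236343860626, -0.017446201294660568), 0.033087052404880524)
side disc plane [ 0.0194 -0.0099  0.1509] 117
circ ((0.476002
[... 845 characters left out ...]
6 119]
 [106  95  68 119 125 124 126 110  54  51  76 112 116 118 119]
 [122 121 117 124 122 125 107  63  50  79 111 118 116 119 118]
 [124 124 126 127 127 106  62  46  40  73 118 118 117 119 120]
 [122 124 126 129 107  61  42  32  25  71 117 117 115 117 119]
 [129 126 122 105  61  42  30  15  30  88 117 116 118 118 113]
 [127 124 101  60  46  29   8  22  66 113 119 118 117 119 119]
 [123  96  60  48  67  80  87 104 111 119 114 115 118 117 118]
 [ 91  56  50  76 108 114 111 118 121 119 117 116 118 121 120]
 [ 59  47  96 108 118 122 120 116 119 120 119 119 117 120 118]
 [ 51  91 115 117 116 120 118 117 119 120 120 116 119 118 121]
 [ 91 114 125 121 122 120 115 119 116 121 119 119 120 117 116]]
```

```bash
python3 -c "
from workcell import hand_in
print(hand_in())"
```

```text
the job is handed in; nothing more can be done
None
```

I handed the job in: the first jar tried nested fully, all four cylinders are in it, the lid is seated (it caught on the rim once and I reseated it), the arm is in and the lever is locked down. The nut was set to about 3.3 rad by angle alone, which assumes its wing lies along the arm at zero. I could not confirm the pad's touch on the handle by camera, and the hand-in returned no verdict.

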